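# Turn the washed beakers rim-down into the drainer

## Robot

A 6-joint arm with a two-finger parallel gripper is mounted at the origin on the work surface. World frame = base frame: x ahead of the robot, y to its left, z up, the work surface at z = 0. Lengths are in m, angles in rad, forces in N, time in s.
With the tool pointing down it reaches from about 0.3 to 0.775 m from the base axis. Payload 14.6 kg.
Tool frame: the origin (TCP) lies midway between the tips of the shut fingers; the grasp point (between the pads) lies 19 mm behind it (tcp_to_grasp is the distance from the TCP to the grasp point, in m); z points along the fingers, y is the line along which they close (so a half turn about z gives the same grasp; the last joint's range is limited). The gripper opens to 94 mm and grips with 3 to 60 N. Pads are 16 mm wide; open, the fingers measure 119 mm over their backs; the gripper's body (75 mm by 177 mm) begins 78 mm behind the grasp point.
Start: joints at [1.248, 0.3, 1.521, -0, 1.321, -0.067], TCP at [0.139, 0.532, 0.205] pointing down, gripper open.
Joint ranges: [-3.03, 3.03], [-0.79, 2.21], [0.23, 2.52], [-1.04, 4.18], [0, 3.07], [-2.55, 2.55]. Speed limits (rad/s): [2.22, 2.22, 2.57, 3.14, 3.14, 3.14].

## Interface

Orientations are given as [roll, pitch, yaw] about the fixed x, y, z axes, in that order (R = Rz(yaw) Ry(pitch) Rx(roll)).
In Python, from station import * gives the robot as it stands.
- The arm moves only by the tool send_rows, never from a script. Its argument "motion" is a list of rows, each a list of 3 entries, a list of its own where there are three numbers: the shift along the tool's x, y, z in units of 0.03 m (1.0 is 0.03 m), then the turn, a rotation vector about the tool's x, y, z in units of 0.12 rad (1.0 is 0.12 rad), then the opening, from -1 (shut) to 1 (fully open). In form: [[[x, y, z], [rx, ry, rz], grip], ...]. A call has 1 to 12 rows; each row shifts and turns the commanded pose from where the row before left it, along the tool's axes as they then stand; what a row does not reach is not made up. A row lasts 1/10 s, in which the tool goes at most 50 mm and 8.59 degrees, less where a joint would pass 70% of its speed; a pose out of reach is approached as far as the arm can. A call with a number of a shift or a turn outside -1 to 1 is refused whole. A call with a gripper value outside its range is refused whole. The fingers move at their own pace and stop on an object; "squeeze" is the grip in N (left out, the last holds). Time passes only in rows, so rows that do not move let the fingers close. It gives the time, the measured TCP pose, the force, the opening and the grip force at its end, in the units of the state.
- get_obs(): the state, without advancing time (a new reading comes with each control period).
- camera(name): name is "side" or "top"; returns a dict with "pixels" (480x640x3 uint8, red, green, blue), "depth" (480x640 float32, m along the optical axis (not along the pixel's ray), 0 where there is no reading), "fx", "fy", "cx", "cy" (pixels), "rvec" (rotation vector, rad) and "tvec" (3), from world to camera coordinates, as OpenCV has them. Camera axes: x right, y down, z forward; pixel columns grow to the right and rows downward; lengths in m; the calibration is good to about 2 mm. A picture is of the moment at which its call begins.
- hand_in(): hands the job in; it is judged then, once.
The state is a dict: "time_s": time; "qpos": joint angles; "joint_vel": joint speeds; "tau": joint torques, N m; "ee_pos": TCP position; "eef_rot": TCP orientation; "force": force on the tool from outside, world axes, zero at the start; "moment": the same for the moment, N m; "grip_width": finger opening in m; "grip_force": force on a finger pad.
Only numpy, scipy, OpenCV 4.12 (cv2) and the standard library are available. Lean on these libraries where they do the work, as an engineer would, in place of code of your own. Each camera call takes 0.05 s, during which the arm holds its last target. There are 200 camera calls.

## Task

Put the three low white beakers in the draining tray to drain, one in each of its three pockets, every one rim-down and sitting flat on the pocket floor. Set them down gently, don't drop them in, and leave the tall beaker and the other things on the worktop where they are.

Things in the scene. Friction and masses are not known exactly. Their poses are not given: they have to be found in the camera images.
- beaker_a: low white ceramic beaker, 60 mm square outside, corners cut off (flats 36 mm wide), 75 mm tall, wall 4 mm, base 6 mm, about 0.2 kg; origin at its centre, z along it from closed base (z = -37.5 mm) to open mouth (z = +37.5 mm), x and y square to the flats. Starts lying on one of its flats, axis level, mouth pointing more or less sideways, to the robot's left or right.
- beaker_b: low white ceramic beaker, 60 mm square outside, corners cut off (flats 36 mm wide), 75 mm tall, wall 4 mm, base 6 mm, about 0.2 kg; origin at its centre, z along it from closed base (z = -37.5 mm) to open mouth (z = +37.5 mm), x and y square to the flats. Starts lying on one of its flats, axis level, mouth pointing more or less sideways, to the robot's left or right.
- beaker_c: low white ceramic beaker, 60 mm square outside, corners cut off (flats 36 mm wide), 75 mm tall, wall 4 mm, base 6 mm, about 0.2 kg; origin at its centre, z along it from closed base (z = -37.5 mm) to open mouth (z = +37.5 mm), x and y square to the flats. Starts standing rim-down on the worktop.
- tray: aluminium draining tray, fixed, 310 x 98 x 18 mm, three square pockets in a row along its x axis; origin at the centre of its underside, z up, y across the row
- pocket0 (a point): centre of the floor of a tray pocket: 68 mm square, sides parallel to the tray's edges, floor 4 mm above the worktop, 14 mm deep with a 3 mm bevelled mouth; neighbouring pocket centres are 100 mm apart
- pocket1 (a point): centre of the floor of a tray pocket: 68 mm square, sides parallel to the tray's edges, floor 4 mm above the worktop, 14 mm deep with a 3 mm bevelled mouth; neighbouring pocket centres are 100 mm apart
- pocket2 (a point): centre of the floor of a tray pocket: 68 mm square, sides parallel to the tray's edges, floor 4 mm above the worktop, 14 mm deep with a 3 mm bevelled mouth; neighbouring pocket centres are 100 mm apart
- tall_beaker: bystander: same beaker shape but 125 mm tall, standing mouth-up; origin at its centre, 62.5 mm up
- salt_bowl: bystander: small dark wooden bowl, 76 mm across, 34 mm high; origin at the centre of its underside
- mug: bystander: mug 80 mm across, 85 mm high, handle towards its y axis; origin at the centre of its underside
- oil_bottle: bystander: green glass oil bottle, 68 mm across, 230 mm high; origin at the centre of its underside
- grain_jar: bystander: storage jar 90 mm across, 150 mm high; origin at the centre of its underside
- spatula: bystander: wooden spatula, 250 mm long along its x axis, lying flat; origin at its underside near the middle
- jar_lid: bystander: wooden jar lid, 90 mm across, 18 mm high; origin at the centre of its underside
Things that resemble listed ones, but are neither listed nor needed, are in the scene too. What is shaped like the beaker_b but brown is not meant. Leave any pink look-alike of the beaker_a alone.

How it is judged:
At the end, for the whole second after the job is handed in: Each of the three pockets holds one low beaker, centred within 12 mm, rim-down within about 5 degrees and with its rim on the pocket floor (5 mm), at rest; the tall beaker and the other bystanders are within 40 mm of where they started (((horizontal distance between beaker_a and pocket0 below 0.012 m and angle between beaker_a's own z axis and vertical above 3.04 rad and z of beaker_a in the frame of pocket0 between 0.0325 and 0.0425 m) or (horizontal distance between beaker_b and pocket0 below 0.012 m and angle between beaker_b's own z axis and vertical above 3.04 rad and z of beaker_b in the frame of pocket0 between 0.0325 and 0.0425 m) or (horizontal distance between beaker_c and pocket0 below 0.012 m and angle between beaker_c's own z axis and vertical above 3.04 rad and z of beaker_c in the frame of pocket0 between 0.0325 and 0.0425 m)) and ((horizontal distance between beaker_a and pocket1 below 0.012 m and angle between beaker_a's own z axis and vertical above 3.04 rad and z of beaker_a in the frame of pocket1 between 0.0325 and 0.0425 m) or (horizontal distance between beaker_b and pocket1 below 0.012 m and angle between beaker_b's own z axis and vertical above 3.04 rad and z of beaker_b in the frame of pocket1 between 0.0325 and 0.0425 m) or (horizontal distance between beaker_c and pocket1 below 0.012 m and angle between beaker_c's own z axis and vertical above 3.04 rad and z of beaker_c in the frame of pocket1 between 0.0325 and 0.0425 m)) and ((horizontal distance between beaker_a and pocket2 below 0.012 m and angle between beaker_a's own z axis and vertical above 3.04 rad and z of beaker_a in the frame of pocket2 between 0.0325 and 0.0425 m) or (horizontal distance between beaker_b and pocket2 below 0.012 m and angle between beaker_b's own z axis and vertical above 3.04 rad and z of beaker_b in the frame of pocket2 between 0.0325 and 0.0425 m) or (horizontal distance between beaker_c and pocket2 below 0.012 m and angle between beaker_c's own z axis and vertical above 3.04 rad and z of beaker_c in the frame of pocket2 between 0.0325 and 0.0425 m)) and linear speed of each of beaker_a, beaker_b, beaker_c below 0.02 m/s and distance of each of tall_beaker, salt_bowl, mug, oil_bottle, grain_jar, spatula, jar_lid from where it was at the start of the episode below 0.04 m); the robot touches nothing.
It fails at once if a bystander was shifted by more than 40 mm or knocked over (distance of any of tall_beaker, salt_bowl, mug, oil_bottle, grain_jar, spatula, jar_lid from where it was at the start of the episode above 0.04 m or angle between any of tall_beaker, salt_bowl, mug, oil_bottle, grain_jar, spatula, jar_lid's own z axis and vertical above 0.5 rad).
It fails at once if a beaker was dropped: moving faster than 0.6 m/s (a fall of about 18 mm) while not held by the fingers ((linear speed of beaker_a above 0.6 m/s and contact force between beaker_a and the fingers below 0.05 N) or (linear speed of beaker_b above 0.6 m/s and contact force between beaker_b and the fingers below 0.05 N) or (linear speed of beaker_c above 0.6 m/s and contact force between beaker_c and the fingers below 0.05 N)).
It fails at once if a beaker was banged into the tray (over 70 N) (contact force between any of beaker_a, beaker_b, beaker_c and tray above 70 N).
It also fails if it takes over 72 s, if anything falls off the work surface, if the arm or the gripper's body presses on something with over 40 N, if the wrist force passes 120 N, or if a joint passes its speed limit or range.

## Working session

There is one attempt and no reset: what is moved stays moved. The work goes in short steps, Python scripts to look and compute and a tool call to move; the robot and the scene stay as the last step left them, time stands still between calls to the robot, and variables do not carry over. Pictures are saved under pics/ and viewed, at most 10 in all, crops included, and the job is handed in when it is done.

Besides the shell and the picture viewer there is one more tool, called as name(argument=value, ...), one argument or row to a line, values as JSON. send_rows: Moves the arm, as the interface text tells. Its arguments: {"type":"object","properties":{"motion":{"type":"array"},"squeeze":{"type":"number"}},"required":["motion"]}

```bash
mkdir -p pics; ls; python3 - <<'E'
from station import *
import cv2,numpy as np
for n in("top","side"):
    c=camera(n); np.savez(f"{n}0.npz",**{k:np.array(v) for k,v in c.items()})
    cv2.imwrite(f"pics/{n}0.png",c["pixels"][:,:,::-1])
    R=cv2.Rodrigues(np.array(c["rvec"],float))[0]; print(n,c["fx"],c["cx"],c["cy"],-R.T@np.array(c["tvec"]),R[2])
print(get_obs())
E
```

```text
pics
top 443.8936690597718 317.8907478678849 238.02491219423433 [0.42750825 0.03133371 1.29718911] [ 0.16217704 -0.00800862 -0.98672918]
side 508.3609883662422 324.3293824914166 239.74597297086493 [-0.01549389 -0.76102422  1.0902149 ] [ 0.42419443  0.55708304 -0.71394507]
{'time_s': 0.1, 'qpos': array([ 1.24842283e+00,  3.00412755e-01,  1.52148948e+00,  2.54798685e-06,
        1.32071704e+00, -6.65893205e-02]), 'joint_vel': array([ 0.00121789, -0.001646  , -0.00175022,  0.00011505, -0.00021126,
       -0.00010438]), 'tau': array([ 1.52247012e-03, -5.32641828e+01, -3.53287661e+01,  7.09336856e-02,
        2.34562915e-02, -4.14827230e-05]), 'ee_pos': array([0.13907631, 0.53188978, 0.20495709]), 'eef_rot': array([-3.14056847e+00, -7.07745475e-05,  2.88580781e+00]), 'force': array([-0.39058045, -0.47996658, -0.26373069]), 'moment': array([ 0.00202792,  0.02528869, -0.00907755]), 'grip_force': 0.0, 'grip_width': 0.09382690936248972}
```

View pics/top0.png

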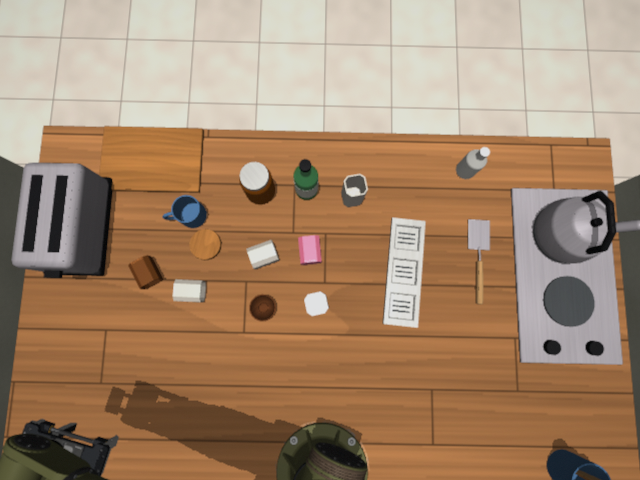

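View pics/side0.png

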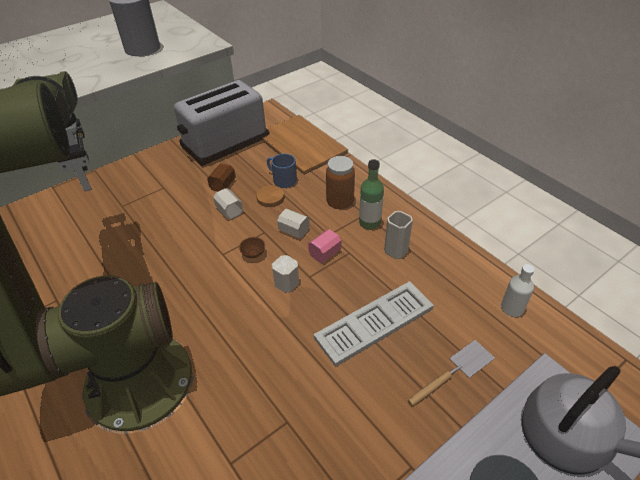

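The top view shows the lying white beakers at about (262,254) and (190,290) and the rim-down one at (316,303). The pink and brown look-alikes are at (310,249) and (145,271), the tray at (405,272) and the tall beaker at (355,188). The side view agrees: beakers at (293,223), (229,203) and (286,273), tray at (374,322). Next I'll measure and zoom in on the mouths.

```bash
cat > h.py <<'E'
import numpy as np,cv2
def load(n,i=0):
    return dict(np.load(f"{n}{i}.npz"))
def snap(n,i):
    from station import camera
    c=camera(n); c={k:np.array(v) for k,v in c.items()}; np.savez(f"{n}{i}.npz",**c); return c
def RT(c): return cv2.Rodrigues(c["rvec"].astype(float))[0],c["tvec"].astype(float).ravel()
def cloud(c):  # HxWx3 world points from depth
    R,t=RT(c); v,u=np.mgrid[:480,:640]; d=c["depth"]
    p=np.stack([(u-c["cx"])/c["fx"]*d,(v-c["cy"])/c["fy"]*d,d],-1)
    return (p-t)@R
def ray(c,uv,z): # pixel onto plane z
    R,t=RT(c); uv=np.atleast_2d(uv).astype(float)
    d=np.c_[(uv[:,0]-c["cx"])/c["fx"],(uv[:,1]-c["cy"])/c["fy"],np.ones(len(uv))]@R
    o=-R.T@t; return o+d*((z-o[2])/d[:,2])[:,None]
def white(c):
    h=cv2.cvtColor(c["pixels"],cv2.COLOR_RGB2HSV); return (h[...,1]<60)&(h[...,2]>90)
E
python3 - <<'E'
from h import *
c={n:load(n) for n in("top","side")}
P={n:cloud(c[n]) for n in c}
seeds={"top":{"A":(262,254),"B":(190,290),"C":(316,303),"tray":(405,272),"tall":(355,188)},"side":{"A":(293,223),"B":(229,203),"C":(286,273),"tray":(374,322),"tall":(398,236)}}
for n in c:
    m=(white(c[n])&(P[n][...,2]>.008)).astype(np.uint8)
    k,lab=cv2.connectedComponents(m,connectivity=4)
    for o,(u,v) in seeds[n].items():
        l=lab[v-6:v+7,u-6:u+7].ravel(); l=l[l>0]
        if not len(l): print(n,o,"none");continue
        L=np.bincount(l).argmax(); p=P[n][lab==L]
        zt=np.percentile(p[:,2],98); q=p[p[:,2]>zt-(.006 if o!="tray" else .006)]
        r=cv2.minAreaRect((q[:,:2]*1000).astype(np.float32))
        print(n,o,len(p),"ztop %.4f zmin %.4f"%(zt,p[:,2].min()),"top-face rect",np.round(r[0],1),np.round(r[1],1),round(r[2],1),"mean",q.mean(0).round(4))
    for o,box in {"bowl":0}.items(): pass
ims=[]
for n,(x,y,w,h) in {"top":(165,225,170,100),"side":(205,180,130,120)}.items():
    ims.append(cv2.resize(c[n]["pixels"][y:y+h,x:x+w,::-1],(700,290),interpolation=cv2.INTER_CUBIC))
cv2.imwrite("pics/crop.png",np.vstack(ims))
# heights & places of surrounding objects
for nm,(u,v) in dict(bowl=(263,307),lid=(205,244),mug=(190,212),pink=(310,249),brown=(145,272),bottle=(306,168),jar=(254,172)).items(): print(nm,P["top"][v,u].round(3))
E
```

```text
top A 577 ztop 0.0649 zmin 0.0093 top-face rect [505.6 128.2] [236.4  77.8] 32.9 mean [0.5826 0.1776 0.0703]
top B 596 ztop 0.0640 zmin 0.0082 top-face rect [466.3 224.8] [391.4  49.5] 85.9 mean [0.4774 0.3803 0.0643]
top C 443 ztop 0.0805 zmin 0.0672 top-face rect [447.5  24.3] [58.4 58.8] 13.5 mean [0.4483 0.0243 0.0809]
top tray 3 ztop 0.0113 zmin 0.0085 top-face rect [ 557.9 -223.7] [2.2 4.4] 44.2 mean [ 0.5575 -0.2238  0.0098]
top tall 189 ztop 0.1295 zmin 0.0081 top-face rect [611.  -42.3] [ 65.1 390. ] 77.6 mean [ 0.7655 -0.0759  0.1374]
side A 511 ztop 0.0646 zmin 0.0118 top-face rect [ 310.3 -285.3] [1150.4   79.8] 59.6 mean [0.5763 0.1695 0.0718]
side B 393 ztop 0.0661 zmin 0.0081 top-face rect [ 250.9 -177.9] [1280.8   58.3] 68.1 mean [0.458  0.3385 0.1   ]
side C 672 ztop 0.0791 zmin 0.0082 top-face rect [ 238.9 -361.2] [945.5  66.8] 61.6 mean [0.4463 0.0215 0.0793]
side tray 2 ztop 0.0093 zmin 0.0092 top-face rect [ 546.6 -208.9] [2.6 0. ] 143.4 mean [ 0.5466 -0.2089  0.0093]
side tall 878 ztop 0.1271 zmin 0.0081 top-face rect [ 400.4 -418. ] [1076.2   66.4] 43.0 mean [ 0.7427 -0.0989  0.1563]
bowl [0.436 0.175 0.003]
lid [0.613 0.347 0.023]
mug [0.71  0.401 0.007]
pink [0.6   0.043 0.056]
brown [0.525 0.499 0.061]
bottle [0.778 0.056 0.234]
jar [0.793 0.197 0.147]
```

View pics/crop.png

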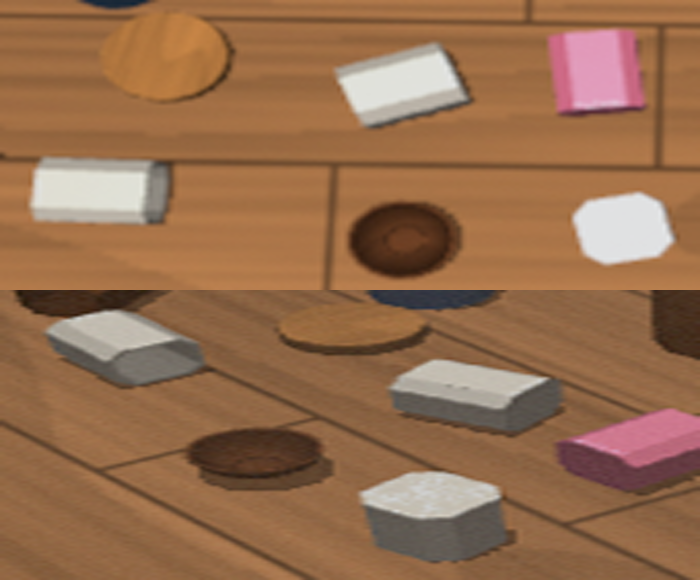

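The crop shows B's right end (-y) as grey and apparently hollow. A's right end looks flat and closed, so I'll check both ends with depth and refit robustly.

```bash
cat >> h.py <<'E'
def near(c,ctr,r=.055,zlo=.004,zhi=.14,msk=True):
    P=cloud(c); m=(np.hypot(P[...,0]-ctr[0],P[...,1]-ctr[1])<r)&(P[...,2]>zlo)&(P[...,2]<zhi)&(c["depth"]>0)
    if msk: m&=white(c)
    return P[m]
def rect(q):
    r=cv2.minAreaRect((q[:,:2]*1000).astype(np.float32)); (w,h),a=r[1],r[2]
    if w<h: w,h,a=h,w,a+90
    return np.round(r[0],1),round(w,1),round(h,1),round(a,1)  # long side, its angle deg
E
python3 - <<'E'
from h import *
T,S=load("top"),load("side")
for o,ctr in dict(A=(.57,.145),B=(.478,.325),C=(.448,.024)).items():
    for n,c in(("top",T),("side",S)):
        p=near(c,ctr); zt=np.median(p[p[:,2]>np.percentile(p[:,2],98)-.012][:,2]); q=p[abs(p[:,2]-zt)<.005]
        print(o,n,len(p),len(q),"zt %.4f"%zt,rect(q),"med",np.median(q,0).round(4),"all",rect(p))
        if o!="C":
            a=np.deg2rad(rect(q)[3]); ax=np.array([np.cos(a),np.sin(a)]); ax*=np.sign(ax[1])
            m=np.median(q[:,:2],0); s=(p[:,:2]-m)@ax; t=(p[:,:2]-m)@[-ax[1],ax[0]]
            lo=(p[:,2]<.042)&(abs(t)<.022); print("   axis",ax.round(3),"top s-range",np.percentile((q[:,:2]-m)@ax,[2,98]).round(4),"low central pts s hist",lo.sum(),np.percentile(s[lo],[5,25,50,75,95]).round(4) if lo.any() else "")
for n,c in(("top",T),("side",S)):
    P=cloud(c); d=P-np.array([.54,-.205,0]); m=(np.hypot(d[...,0],d[...,1])<.19)&(P[...,2]>.012)&(P[...,2]<.026)&white(c)
    k,lab,st,ce=cv2.connectedComponentsWithStats(m.astype(np.uint8)); L=1+st[1:,4].argmax(); q=P[lab==L]
    print("tray",n,len(q),rect(q),np.median(q,0).round(4))
E
```

```text
A top 434 322 zt 0.0599 (array([585.5, 174.3]), 63.1, 53.0, 110.1) med [0.5826 0.171  0.06  ] all (array([585.4, 173.9]), 65.6, 59.8, 110.4)
   axis [-0.344  0.939] top s-range [-0.0285  0.0312] low central pts s hist 9 [-0.0306 -0.0301 -0.0299 -0.0294 -0.0294]
A side 429 213 zt 0.0594 (array([583.5, 172. ]), 64.0, 50.5, 108.5) med [0.5813 0.169  0.0596] all (array([582.4, 173.6]), 66.9, 58.9, 113.5)
   axis [-0.317  0.948] top s-range [-0.029   0.0312] low central pts s hist 73 [-0.0273 -0.0177 -0.0043  0.0131  0.0279]
B top 296 208 zt 0.0594 (array([474.6, 361.8]), 52.6, 34.4, 0.5) med [0.477  0.3612 0.0596] all (array([476.5, 361.9]), 56.6, 34.3, 179.2)
   axis [1.    0.009] top s-range [-0.0232  0.0237] low central pts s hist 47 [-0.0247 -0.0146 -0.0017  0.0184  0.0245]
B side 258 110 zt 0.0602 (array([474.1, 361.2]), 53.8, 34.8, 175.0) med [0.4749 0.3598 0.0603] all (array([476.4, 361.4]), 61.9, 36.5, 179.1)
   axis [-0.996  0.087] top s-range [-0.023   0.0224] low central pts s hist 113 [-0.0295 -0.0205 -0.0045  0.014   0.027 ]
C top 445 428 zt 0.0754 (array([447.2,  24.3]), 59.2, 59.0, 103.4) med [0.4467 0.0237 0.0754] all (array([449.6,  22.9]), 63.1, 63.0, 13.4)
C side 690 368 zt 0.0753 (array([447.5,  26. ]), 64.6, 62.1, 101.9) med [0.4468 0.0234 0.0754] all (array([446.6,  25.7]), 64.9, 64.2, 102.3)
tray top 2003 (array([ 545.5, -229.9]), 309.5, 99.9, 174.8) [ 0.539  -0.2312  0.0185]
tray side 2273 (array([ 545.1, -229. ]), 312.5, 102.5, 175.0) [ 0.5285 -0.2307  0.018 ]
```

```bash
python3 - <<'E'
from h import *
T,S=load("top"),load("side")
for o,ctr in dict(A=(.583,.178),B=(.475,.377)).items():
    for n,c in(("top",T),("side",S)):
        p=near(c,ctr,.056); q=p[abs(p[:,2]-.06)<.003]
        R=rect(q); a=np.deg2rad(R[3]); ax=np.array([np.cos(a),np.sin(a)]); ax*=np.sign(ax[1]); m=R[0]/1000
        print(o,n,len(p),len(q),"z %.4f"%np.median(q[:,2]),R,"ax",ax.round(3))
        for f in (p[p[:,2]<.05],):
            s=(f[:,:2]-m)@ax; t=(f[:,:2]-m)@[-ax[1],ax[0]]
            k=(abs(t)<.02); print("  end pts",k.sum(),np.c_[s,t,f[:,2]][k][np.argsort(s[k])][::max(1,k.sum()//14)].round(3).tolist())
P=cloud(T)
for nm,b in dict(bowl=(240,285,285,330),lid=(188,226,224,262),pink=(296,232,324,267),mug=(162,195,208,228),brown=(128,255,162,290)).items():
    q=P[b[1]:b[3],b[0]:b[2]].reshape(-1,3); q=q[(q[:,2]>.012)&(q[:,2]<.12)]; print(nm,np.percentile(q,[2,98],axis=0).round(3).tolist())
E
```

```text
A top 580 314 z 0.0599 (array([583.8, 178.9]), 73.9, 47.0, 112.0) ax [-0.375  0.927]
  end pts 8 [[-0.038, -0.007, 0.004], [-0.037, -0.004, 0.006], [-0.037, -0.019, 0.01], [-0.037, -0.012, 0.038], [-0.037, -0.01, 0.014], [-0.037, 0.001, 0.019], [-0.037, -0.003, 0.038], [-0.037, 0.011, 0.025]]
A side 522 220 z 0.0600 (array([581.4, 178.2]), 77.1, 50.5, 108.5) ax [-0.317  0.948]
  end pts 7 [[-0.038, 0.005, 0.038], [-0.036, 0.015, 0.015], [-0.036, 0.016, 0.05], [-0.035, -0.014, 0.029], [-0.035, -0.013, 0.017], [-0.035, 0.02, 0.048], [-0.033, 0.018, 0.05]]
B top 625 352 z 0.0598 (array([474.1, 382.3]), 75.7, 52.1, 90.9) ax [-0.016  1.   ]
  end pts 27 [[-0.037, 0.008, 0.006], [-0.036, 0.011, 0.005], [-0.036, -0.001, 0.006], [-0.036, -0.009, 0.006], [-0.033, -0.001, 0.006], [-0.033, -0.006, 0.007], [-0.033, 0.005, 0.005], [-0.033, -0.004, 0.004], [-0.032, -0.018, 0.006], [-0.032, -0.015, 0.004], [-0.032, 0.019, 0.009], [-0.032, 0.016, 0.008], [-0.031, 0.013, 0.006], [-0.031, 0.005, 0.006], [-0.031, 0.011, 0.004], [-0.03, 0.019, 0.012], [-0.029, -0.018, 0.005], [-0.028, 0.016, 0.006], [-0
[... 198 characters left out ...]
 -0.004, 0.007]]
B side 476 187 z 0.0603 (array([473.5, 384. ]), 78.9, 52.6, 88.3) ax [0.03 1.  ]
  end pts 70 [[-0.041, 0.012, 0.007], [-0.038, -0.0, 0.006], [-0.035, 0.012, 0.006], [-0.032, 0.003, 0.008], [-0.027, 0.008, 0.007], [-0.024, -0.001, 0.004], [-0.02, 0.004, 0.004], [-0.016, 0.009, 0.004], [-0.013, 0.0, 0.005], [-0.009, -0.009, 0.005], [-0.007, -0.018, 0.008], [-0.002, -0.002, 0.004], [0.006, 0.004, 0.007], [0.013, -0.011, 0.006]]
bowl [[0.4, 0.141, 0.013], [0.467, 0.209, 0.038]]
lid [[0.572, 0.31, 0.013], [0.662, 0.392, 0.024]]
pink [[0.56, 0.017, 0.026], [0.635, 0.075, 0.065]]
mug [[0.662, 0.355, 0.014], [0.738, 0.459, 0.087]]
brown [[0.484, 0.47, 0.016], [0.568, 0.544, 0.064]]
```

Heights agree across the two views:
- **Lying tops:** 0.060
- **C's top:** 0.075
- **Tray rim:** 0.018

A has its closed end at -y, so its mouth is at +y. B is hollow at its -y end. C goes first, with a vertical tool, into the far pocket.

```bash
cat > plan.py <<'E'
import numpy as np,json
from scipy.spatial.transform import Rotation as Ro
def tool(h_yaw,tilt,roll=0):
    """Tool z: down, leaning by tilt towards heading h_yaw (deg); tool y horizontal, 90 deg left of the heading (flip with roll=180)"""
    h=np.deg2rad(h_yaw); a=np.deg2rad(tilt); H=np.array([np.cos(h),np.sin(h),0])
    z=np.sin(a)*H-np.cos(a)*np.array([0,0,1.]); y=np.array([-H[1],H[0],0])
    return Ro.from_matrix(np.c_[np.cross(y,z),y,z])*Ro.from_euler("z",roll,degrees=True)
def tcp(grasp,R): return np.array(grasp)+.019*R.apply([0,0,1])
def run(wps,grip,p=None,R=None,step=.024,turn=.1):
    """wps: list of (tcp,R,[grip]). prints rows, packed 12 a call"""
    if p is None:
        from station import get_obs
        o=get_obs(); p=np.array(o["ee_pos"]); R=Ro.from_euler("xyz",o["eef_rot"]); print("at",p.round(4),o["eef_rot"].round(3),"q",o["qpos"].round(3),"t",o["time_s"])
    out=[]
    for w in wps:
        P,Q=np.array(w[0]),w[1]; g=w[2] if len(w)>2 else grip
        rv=(Q*R.inv()).as_rotvec(); n=int(max(np.ceil(np.linalg.norm(P-p)/step),np.ceil(np.linalg.norm(rv)/turn),1))
        p0,R0=p,R
        for i in range(1,n+1):
            tp=p0+(P-p0)*i/n; tR=Ro.from_rotvec(rv*i/n)*R0
            s=np.round(R.inv().apply(tp-p)/.03,2); r=np.round((R.inv()*tR).as_rotvec()/.12,2)
            p=p+R.apply(s*.03); R=R*Ro.from_rotvec(r*.12); out.append([(s+0).tolist(),(r+0).tolist(),g])
    for i in range(0,len(out),12): print(json.dumps(out[i:i+12]).replace(" ",""))
    return p,R
E
python3 - <<'E'
from plan import *
# y_tool at yaw 13.4 -> heading -76.6
Q=tool(-76.6,0); g=Q.as_euler("xyz"); print(g, Q.as_matrix()[:,1])
run([((.447,.024,.16),Q)],1,step=.027,turn=.1)
E
```

```text
[3.14159265 0.         1.80467045] [0.97277588 0.2317479  0.        ]
at [0.1391 0.5319 0.205 ] [-3.141 -0.     2.886] q [ 1.248  0.3    1.521  0.     1.321 -0.067] t 0.1
[[[-0.62,-0.6,0.07],[0.0,0.0,0.39],1],[[-0.64,-0.57,0.06],[0.0,0.0,0.39],1],[[-0.67,-0.54,0.07],[0.0,0.0,0.4],1],[[-0.7,-0.5,0.06],[0.0,0.0,0.39],1],[[-0.72,-0.48,0.07],[0.0,0.0,0.39],1],[[-0.74,-0.43,0.06],[0.0,0.0,0.39],1],[[-0.76,-0.41,0.07],[0.0,0.0,0.39],1],[[-0.78,-0.37,0.07],[0.0,0.0,0.39],1],[[-0.79,-0.33,0.06],[0.0,0.0,0.4],1],[[-0.81,-0.29,0.07],[0.0,0.0,0.39],1],[[-0.83,-0.25,0.06],[0.0,0.0,0.39],1],[[-0.83,-0.22,0.07],[0.0,0.0,0.39],1]]
[[[-0.84,-0.17,0.06],[0.0,0.0,0.39],1],[[-0.85,-0.14,0.07],[0.0,0.0,0.39],1],[[-0.86,-0.1,0.07],[0.0,0.0,0.4],1],[[-0.86,-0.05,0.06],[0.0,0.0,0.39],1],[[-0.86,-0.02,0.07],[0.0,0.0,0.39],1],[[-0.86,0.03,0.06],[0.0,0.01,0.39],1],[[-0.86,0.06,0.07],[0.0,0.0,0.39],1],[[-0.85,0.11,0.06],[-0.01,0.0,0.39],1],[[-0.85,0.14,0.07],[0.0,0.0,0.4],1],[[-0.84,0.19,0.06],[0.0,0.0,0.39],1],[[-0.83,0.22,0.07],[0.0,0.0,0.39],1]]
```

send_rows(
  motion=[
    [[-0.62,-0.6,0.07],[0,0,0.39],1],
    [[-0.64,-0.57,0.06],[0,0,0.39],1],
    [[-0.67,-0.54,0.07],[0,0,0.4],1],
    [[-0.7,-0.5,0.06],[0,0,0.39],1],
    [[-0.72,-0.48,0.07],[0,0,0.39],1],
    [[-0.74,-0.43,0.06],[0,0,0.39],1],
    [[-0.76,-0.41,0.07],[0,0,0.39],1],
    [[-0.78,-0.37,0.07],[0,0,0.39],1],
    [[-0.79,-0.33,0.06],[0,0,0.4],1],
    [[-0.81,-0.29,0.07],[0,0,0.39],1],
    [[-0.83,-0.25,0.06],[0,0,0.39],1],
    [[-0.83,-0.22,0.07],[0,0,0.39],1],
  ],
)

```text
time_s: 1.3
ee_pos: [0.3001, 0.266, 0.1815]
eef_rot: [-3.141, -0.0, 2.32]
force: [0.5, 0.0, 0.5]
grip_width: 0.0943
grip_force: 0.0
```

send_rows(
  motion=[
    [[-0.84,-0.17,0.06],[0,0,0.39],1],
    [[-0.85,-0.14,0.07],[0,0,0.39],1],
    [[-0.86,-0.1,0.07],[0,0,0.4],1],
    [[-0.86,-0.05,0.06],[0,0,0.39],1],
    [[-0.86,-0.02,0.07],[0,0,0.39],1],
    [[-0.86,0.03,0.06],[0,0.01,0.39],1],
    [[-0.86,0.06,0.07],[0,0,0.39],1],
    [[-0.85,0.11,0.06],[-0.01,0,0.39],1],
    [[-0.85,0.14,0.07],[0,0,0.4],1],
    [[-0.84,0.19,0.06],[0,0,0.39],1],
    [[-0.83,0.22,0.07],[0,0,0.39],1],
  ],
)

```text
time_s: 2.4
ee_pos: [0.4473, 0.0232, 0.1598]
eef_rot: [3.141, -0.001, 1.803]
force: [0.6, 0.5, 0.3]
grip_width: 0.0942
grip_force: 0.0
```

```bash
python3 - <<'E'
from plan import *
Q=tool(-76.6,0)
print(Q.as_euler("xyz"))
p,R=run([((.447,.024,.031),Q)],1)
E
```

```text
[3.14159265 0.         1.80467045]
at [0.4473 0.0232 0.1598] [ 3.141e+00 -1.000e-03  1.803e+00] q [-0.031  0.118  1.853  0.002  1.17  -0.263] t 2.4
[[[0.0,0.0,0.72],[0.0,0.0,0.0],1],[[0.01,0.0,0.71],[0.0,0.0,-0.01],1],[[0.0,0.0,0.72],[0.0,-0.01,0.0],1],[[0.01,0.0,0.71],[0.0,0.0,0.0],1],[[0.0,0.0,0.72],[0.0,0.0,0.0],1],[[0.01,-0.01,0.71],[0.0,0.0,-0.01],1]]
```

send_rows(
  motion=[
    [[0,0,0.72],[0,0,0],1],
    [[0.01,0,0.71],[0,0,0],1],
    [[0,0,0.72],[0,0,0],1],
    [[0.01,0,0.71],[0,0,0],1],
    [[0,0,0.72],[0,0,0],1],
    [[0,0,0.71],[0,0,0],1],
    [[0,0,0],[0,0,0],-1],
    [[0,0,0],[0,0,0],-1],
    [[0,0,0],[0,0,0],-1],
    [[0,0,0],[0,0,0],-1],
    [[0,0,0],[0,0,0],-1],
  ],
  squeeze=25,
)

```text
time_s: 3.5
ee_pos: [0.4473, 0.0249, 0.0321]
eef_rot: [3.139, -0.001, 1.805]
force: [-1.8, 0.0, 6.1]
grip_width: 0.0599
grip_force: 25.0
```

```bash
python3 - <<'E'
from plan import *
# far pocket, y_tool along tray x (-5.2deg) -> heading -95.2
Q=tool(-95.2,0)
g=np.array([.645,-.2385]) ;from station import get_obs
o=get_obs();p0=o["ee_pos"];Q0=Ro.from_euler("xyz",o["eef_rot"]);print(o["grip_width"],o["grip_force"],o["force"])
p,R=run([((p0[0],p0[1],.10),Q0),((*g,.10),Q)],-1,step=.026)
print("down");run([((*g,p0[2]+.008),Q)],-1,p,R)
E
```

```text
0.0598630948585124 24.997140169143677 [-1.82703253  0.0130299   6.10046774]
at [0.4473 0.0249 0.0321] [ 3.139e+00 -1.000e-03  1.805e+00] q [-0.027  0.317  1.96   0.002  0.863 -0.262] t 3.5
[[[0.0,0.0,-0.75],[0.0,0.0,0.0],-1],[[0.0,0.0,-0.76],[0.0,0.0,0.0],-1],[[0.0,0.0,-0.75],[0.0,0.0,0.0],-1],[[-0.77,0.34,0.0],[0.0,0.0,0.21],-1],[[-0.77,0.35,0.0],[0.0,0.0,0.21],-1],[[-0.76,0.38,0.0],[0.0,0.0,0.2],-1],[[-0.74,0.39,0.0],[0.01,0.0,0.21],-1],[[-0.74,0.41,0.0],[0.0,0.0,0.21],-1],[[-0.73,0.44,0.0],[0.0,-0.01,0.21],-1],[[-0.71,0.44,0.0],[0.0,0.0,0.21],-1],[[-0.71,0.47,0.0],[0.0,0.0,0.2],-1],[[-0.69,0.48,0.0],[0.0,0.0,0.21],-1]]
[[[-0.68,0.5,0.0],[0.0,0.0,0.21],-1],[[-0.67,0.52,0.0],[0.0,0.0,0.21],-1],[[-0.65,0.54,0.0],[0.01,0.0,0.21],-1],[[-0.64,0.55,0.0],[0.0,0.0,0.21],-1]]
down
[[[0.0,0.0,0.66],[0.0,0.0,0.0],-1],[[0.0,0.0,0.67],[0.0,0.0,0.0],-1],[[0.0,0.0,0.66],[0.0,0.0,0.0],-1]]
```

send_rows(
  motion=[
    [[0,0,-0.75],[0,0,0],-1],
    [[0,0,-0.76],[0,0,0],-1],
    [[0,0,-0.75],[0,0,0],-1],
    [[-0.77,0.34,0],[0,0,0.21],-1],
    [[-0.77,0.35,0],[0,0,0.21],-1],
    [[-0.76,0.38,0],[0,0,0.2],-1],
    [[-0.74,0.39,0],[0.01,0,0.21],-1],
    [[-0.74,0.41,0],[0,0,0.21],-1],
    [[-0.73,0.44,0],[0,-0.01,0.21],-1],
    [[-0.71,0.44,0],[0,0,0.21],-1],
    [[-0.71,0.47,0],[0,0,0.2],-1],
    [[-0.69,0.48,0],[0,0,0.21],-1],
  ],
)

```text
time_s: 4.7
ee_pos: [0.5841, -0.1584, 0.099]
eef_rot: [-3.141, -0.0, 1.579]
force: [0.3, 0.5, -2.5]
grip_width: 0.0597
grip_force: 25.0
```

send_rows(
  motion=[
    [[-0.68,0.5,0],[0,0,0.21],-1],
    [[-0.67,0.52,0],[0,0,0.21],-1],
    [[-0.65,0.54,0],[0.01,0,0.21],-1],
    [[-0.64,0.55,0],[0,0,0.21],-1],
    [[0,0,0],[0,0,0],-1],
  ],
)

```text
time_s: 5.2
ee_pos: [0.6453, -0.2406, 0.0983]
eef_rot: [-3.14, 0.0, 1.477]
force: [-0.4, -0.4, -1.8]
grip_width: 0.0598
grip_force: 25.0
```

```bash
python3 - <<'E'
from plan import *
from h import *
T=snap("top",1);S=snap("side",1)
for n,c in(("top",T),("side",S)):
    P=cloud(c); m=(np.hypot(P[...,0]-.54,P[...,1]+.23)<.19)&(P[...,2]>.012)&(P[...,2]<.022)&white(c)
    k,lab,st,ce=cv2.connectedComponentsWithStats(m.astype(np.uint8)); L=1+st[1:,4].argmax(); q=P[lab==L]; print("tray",n,len(q),rect(q))
cv2.imwrite("pics/m1.png",np.hstack([cv2.resize(S["pixels"][200:400,280:480,::-1],(400,400)),cv2.resize(T["pixels"][190:350,340:500,::-1],(400,400))]))
Q=tool(-95.2,0)
run([((.645,-.2385,.040),Q)],-1)
E
```

```text
tray top 311 (array([ 626. , -207.1]), 154.8, 44.9, 171.4)
tray side 2011 (array([ 545.2, -228.9]), 311.6, 102.1, 174.5)
at [ 0.6444 -0.2385  0.0983] [-3.139 -0.     1.479] q [-0.408  0.701  1.182 -0.     1.261 -0.316] t 5.3
[[[0.0,0.01,0.65],[-0.01,0.0,0.0],-1],[[0.0,0.01,0.65],[-0.01,0.0,0.0],-1],[[0.0,0.0,0.64],[0.0,0.0,-0.01],-1]]
```

View pics/m1.png

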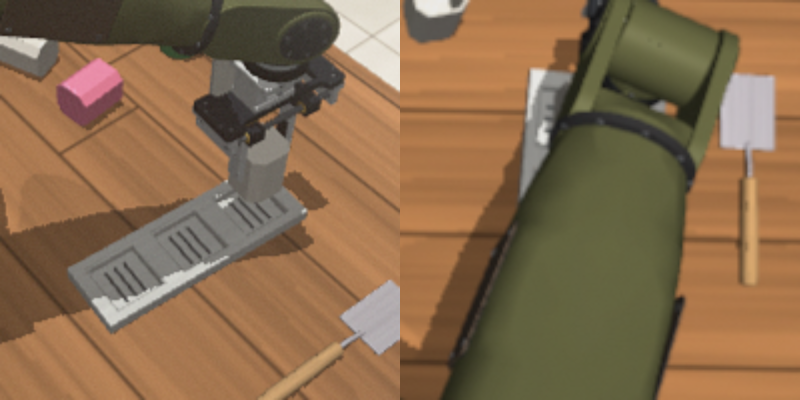

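The composite shows beaker C upright in the fingers over the far pocket, at (262,165) in the left half. The arm hides the tray in the top half. Now I'll lower it gently.

send_rows(
  motion=[
    [[0,0.01,0.65],[0,0,0],-1],
    [[0,0.01,0.65],[-0.01,0,0],-1],
    [[0,0,0.5],[0,0,0],-1],
    [[0,0,0.14],[0,0,0],-1],
    [[0,0,0.06],[0,0,0],-1],
    [[0,0,0.04],[0,0,0],-1],
    [[0,0,0],[0,0,0],-1],
  ],
)

```text
time_s: 6.0
ee_pos: [0.6455, -0.2386, 0.0384]
eef_rot: [3.141, 0.0, 1.48]
force: [-0.8, 0.3, -1.9]
grip_width: 0.0599
grip_force: 25.0
```

send_rows(
  motion=[
    [[0,0,0.04],[0,0,0],-1],
    [[0,0,0.03],[0,0,0],-1],
    [[0,0,0.02],[0,0,0],-1],
    [[0,0,0],[0,0,0],-1],
  ],
)

```text
time_s: 6.4
ee_pos: [0.6454, -0.2387, 0.0361]
eef_rot: [3.141, 0.0, 1.479]
force: [-4.3, 1.6, 6.7]
grip_width: 0.0601
grip_force: 25.0
```

send_rows(
  motion=[
    [[0,0,0],[0,0,0],0.3],
    [[0,0,0],[0,0,0],0.6],
    [[0,0,0],[0,0,0],0.6],
    [[0,0,-0.3],[0,0,0],0.6],
    [[0,0,-0.8],[0,0,0],0.6],
    [[0,0,-1],[0,0,0],0.6],
    [[0,0,-1],[0,0,0],0.6],
    [[0,0,-1],[0,0,0],0.6],
    [[0,0,-1],[0,0,0],0.6],
    [[0.3,-0.6,-0.6],[0,0,0],0.6],
    [[0.3,-0.6,-0.5],[0,0,0],0.6],
  ],
)

```text
time_s: 7.5
ee_pos: [0.6108, -0.2172, 0.2228]
eef_rot: [3.141, 0.0, 1.479]
force: [-0.1, -0.3, 0.1]
grip_width: 0.0753
grip_force: 0.0
```

```bash
cat > kin.py <<'E'
import numpy as np
from scipy.optimize import least_squares
D=[([1.248,.3004,1.5215,1.3207],[.1391,.5319,.205]),([-.031,.118,1.853,1.17],[.4473,.0232,.1598]),([-.027,.317,1.96,.863],[.4473,.0249,.0321]),([-.408,.701,1.182,1.261],[.6444,-.2385,.0983])]
E
python3 - <<'E'
from kin import *
from station import get_obs
from h import *
o=get_obs();q=o["qpos"];print(q.round(4),o["ee_pos"].round(4),o["eef_rot"])
D.append(([q[0],q[1],q[2],q[4]],o["ee_pos"]))
def f(x):
    a,h,L1,L2,e=x;r=[]
    for (q1,q2,q3,q5),p in D:
        rho=np.sqrt(p[0]**2+p[1]**2-.037**2)
        r+=[a+L1*np.sin(q2)+L2*np.sin(q2+q3)+e*np.cos(q2+q3)-rho,h+L1*np.cos(q2)+L2*np.cos(q2+q3)-e*np.sin(q2+q3)-p[2]]
    return np.r_[r,(np.array([a,e]))*1e-3]
s=least_squares(f,[0,.2,.4,.4,0]);print(s.x.round(4),s.fun.round(4))
T=snap("top",2);S=snap("side",2)
for n,c in(("top",T),("side",S)):
    p=near(c,(.645,-.2385),.05,.03,.1);q=p[abs(p[:,2]-.079)<.004]; print("C",n,len(q),np.median(q[:,2]) if len(q) else 0,rect(q) if len(q)>5 else "")
E
```

```text
[-3.9810e-01  5.1320e-01  1.1848e+00 -1.0000e-04  1.4425e+00 -3.0650e-01] [ 0.6108 -0.2172  0.2228] [3.14056790e+00 4.36612969e-04 1.47920783e+00]
[ 0.0006 -0.0487  0.4231  0.4471  0.0408] [ 0.0003 -0.0001  0.     -0.0001 -0.0002  0.      0.0004  0.0002 -0.0005
 -0.      0.      0.    ]
C top 97 0.07990607939831046 (array([ 651.6, -217.5]), 54.9, 19.3, 159.1)
C side 399 0.07929778240451547 (array([ 644.4, -238.8]), 62.3, 62.3, 175.0)
```

```bash
cat >> kin.py <<'E'
from scipy.spatial.transform import Rotation as Ro
LO=np.array([-3.03,-.79,.23,-1.04,0,-2.55]);HI=np.array([3.03,2.21,2.52,4.18,3.07,2.55])
def ik(p,R,Lt,s4=1,s6=1,off6=0):
    """all branches (q) of the fitted arm; tool-down, q4=q6=0 -> y_tool radial"""
    d=R.apply([0,0,1]); W=np.array(p)-Lt*d; h=-.0487+Lt; L1=.4231; L2=np.hypot(.4471,.0408); b=np.arctan2(.0408,.4471)
    rho=np.sqrt(W[0]**2+W[1]**2-.037**2); q1=np.arctan2(W[1],W[0])-np.arcsin(.037/np.hypot(W[0],W[1]))
    x,z=rho,W[2]-h; c=(x*x+z*z-L1**2-L2**2)/(2*L1*L2)
    if abs(c)>1: return []
    g=np.arccos(c); q2=np.arctan2(x,z)-np.arctan2(L2*np.sin(g),L1+L2*np.cos(g)); q3=g-b
    M=(Ro.from_euler("z",q1)*Ro.from_euler("y",q2+q3)).inv()*R
    v=M.apply([0,0,1]); out=[]
    for fl in(0,1):
        q5=np.arccos(np.clip(v[2],-1,1)); q4=np.arctan2(v[1],v[0])
        if fl: q5,q4=-q5,q4+np.pi
        N=(Ro.from_euler("z",q4)*Ro.from_euler("y",q5)).inv()*M
        q6=np.arctan2(*N.as_matrix()[[1,0],0]) - np.pi/2
        for k4 in(-2*np.pi,0,2*np.pi):
            for k6 in(-2*np.pi,-np.pi,0,np.pi,2*np.pi):
                q=np.array([q1,q2,q3,s4*q4+k4,q5,s6*(q6)+k6])
                if (q>=LO).all() and (q<=HI).all(): out.append(q)
    return out
E
python3 - <<'E'
from kin import *
from plan import *
# check q6 convention with known poses
for p,e in(((.1391,.5319,.205),(-3.1406,0,2.8858)),((.6108,-.2172,.2228),(3.1406,0,1.4792)),((.4473,.0232,.1598),(3.141,0,1.803))):
    print([q.round(3).tolist() for q in ik(p,Ro.from_euler("xyz",e),.3)])
G={"A0":((.583,.179,.032),110.8),"B0":((.474,.383,.032),-90),"Amid":((.545,-.2295,.045),-5.2),"Anear":((.4455,-.2205,.045),-5.2),"midL":((.545,-.2295,.045),84.8),"nearL":((.4455,-.2205,.045),84.8),"midR":((.545,-.2295,.045),-95.2),"nearR":((.4455,-.2205,.045),-95.2),"midIn":((.545,-.2295,.045),174.8),"nearIn":((.4455,-.2205,.045),174.8)}
for Lt in(.25,.35):
  for k,(g,hd) in G.items():
    for t in ((35,45,55) if k[1]!="0" else (35,45,55)):
        R=tool(hd,t); print(Lt,k,t,[q.round(2).tolist() for q in ik(tcp(g,R),R,Lt)])
E
```

```text
[[1.248, 0.302, 1.519, -0.0, 1.321, -0.067]]
[[-0.399, 0.515, 1.182, 0.0, 1.444, -0.307]]
[[-0.031, 0.119, 1.852, 0.0, 1.17, -0.263]]
0.25 A0 35 [[0.03, 0.75, 1.43, 0.61, 1.25, -0.62], [0.03, 0.75, 1.43, 0.61, 1.25, 2.52]]
0.25 A0 45 [[-0.02, 0.81, 1.4, 0.74, 1.36, -0.7], [-0.02, 0.81, 1.4, 0.74, 1.36, 2.44]]
0.25 A0 55 [[-0.05, 0.87, 1.37, 0.85, 1.48, -0.77], [-0.05, 0.87, 1.37, 0.85, 1.48, 2.38]]
0.25 B0 35 [[0.77, 0.88, 1.19, -0.42, 1.53, -2.25], [0.77, 0.88, 1.19, -0.42, 1.53, 0.89]]
0.25 B0 45 [[0.81, 0.96, 1.1, -0.52, 1.69, -2.23], [0.81, 0.96, 1.1, -0.52, 1.69, 0.91]]
0.25 B0 55 [[0.83, 1.05, 1.01, -0.61, 1.84, -2.24], [0.83, 1.05, 1.01, -0.61, 1.84, 0.91]]
0.25 Amid 35 [[-0.56, 0.45, 1.92, 0.9, 0.34, 0.3]]
0.25 Amid 45 [[-0.6, 0.46, 2.0, 1.67, 0.35, -0.48]]
0.25 Amid 55 [[-0.63, 0.5, 2.06, 2.15, 0.52, -0.97], [-0.63, 0.5, 2.06, 2.15, 0.52, 2.17]]
0.25 Anear 35 [[-0.69, 0.3, 2.16, 1.13, 0.36, -0.04]]
0.25 Anear 45 [[-0.73, 0.32, 2.23, 1.75, 0.45, -0.69], [-0.73, 0.32, 2.23, 1.75, 0.45, 2.45]]
0.25 Anear 55 [[-0.78, 0.38, 2.29, 2.09, 0.65, -1.07], [-0.78, 0.38, 2.29, 2.09, 0.65
[... 3123 characters left out ...]
.83, 0.89, 0.54]]
0.35 nearR 45 [[-0.05, 0.56, 1.92, -1.0, 0.99, -2.38], [-0.05, 0.56, 1.92, -1.0, 0.99, 0.76]]
0.35 nearR 55 []
0.35 midIn 35 [[-0.37, 1.06, 0.87, -0.16, 1.81, -1.84], [-0.37, 1.06, 0.87, -0.16, 1.81, 1.3]]
0.35 midIn 45 [[-0.36, 1.23, 0.62, -0.21, 2.05, -1.86], [-0.36, 1.23, 0.62, -0.21, 2.05, 1.28]]
0.35 midIn 55 [[-0.35, 1.45, 0.3, -0.29, 2.32, -1.92], [-0.35, 1.45, 0.3, -0.29, 2.32, 1.23]]
0.35 nearIn 35 [[-0.41, 0.84, 1.27, -0.18, 1.61, -1.85], [-0.41, 0.84, 1.27, -0.18, 1.61, 1.3]]
0.35 nearIn 45 [[-0.39, 0.98, 1.11, -0.22, 1.81, -1.84], [-0.39, 0.98, 1.11, -0.22, 1.81, 1.3]]
0.35 nearIn 55 [[-0.38, 1.13, 0.94, -0.26, 2.0, -1.85], [-0.38, 1.13, 0.94, -0.26, 2.0, 1.29]]
```

```bash
python3 - <<'E'
from plan import *
from kin import ik
RA=tool(110.8,45,180); d=RA.apply([0,0,1]); t=tcp((.586,.171,.033),RA); print(RA.as_matrix().round(2).tolist(),t)
p,R=run([((.616,.05,.225),RA),(t-.11*d,RA)],1,step=.026,turn=.1)
print("in");run([(t,RA)],1,p,R,step=.022)
RV=tool(110.8,0,180);RV2=tool(-5.2,0,180);RI=tool(174.8,45)
print(RV2.as_matrix()[:,1],RI.as_matrix()[:,1])
for Lt in(.25,.3,.35):
  for P,Q in((t+[0,0,.08],RA),((.52,.08,.22),RV),((.45,-.18,.2),RV2),((.4455,-.2205,.15),RI)): print([q.round(2).tolist() for q in ik(P,Q,Lt)])
E
```

```text
[[-0.25, 0.93, -0.25], [0.66, 0.36, 0.66], [0.71, 0.0, -0.71]] [0.58122913 0.18355941 0.01956497]
at [ 0.6108 -0.2168  0.2247] [3.138e+00 1.000e-03 1.480e+00] q [-0.398  0.51   1.185 -0.     1.442 -0.307] t 7.6
[[[0.81,-0.06,0.0],[0.14,0.59,-0.32],1],[[0.8,-0.02,0.05],[0.14,0.58,-0.33],1],[[0.8,0.0,0.12],[0.13,0.59,-0.33],1],[[0.79,0.04,0.16],[0.14,0.58,-0.32],1],[[0.78,0.08,0.22],[0.14,0.59,-0.33],1],[[0.75,0.11,0.28],[0.13,0.59,-0.32],1],[[0.73,0.14,0.32],[0.14,0.58,-0.32],1],[[0.69,0.17,0.37],[0.14,0.59,-0.33],1],[[0.67,0.21,0.42],[0.14,0.59,-0.32],1],[[0.62,0.24,0.46],[0.14,0.58,-0.33],1],[[0.58,0.27,0.49],[0.13,0.59,-0.32],1],[[-0.27,0.08,0.74],[0.0,0.0,0.0],1]]
[[[-0.27,0.09,0.73],[0.0,0.0,0.0],1],[[-0.27,0.08,0.74],[0.0,0.0,0.0],1],[[-0.27,0.08,0.73],[0.0,0.0,0.0],1],[[-0.26,0.08,0.74],[0.0,0.0,0.0],1],[[-0.27,0.09,0.73],[0.0,0.0,0.0],1]]
in
[[[0.0,0.0,0.61],[0.0,0.0,0.0],1],[[0.0,0.0,0.61],[0.0,0.0,0.0],1],[[0.0,0.0,0.61],[0.0,0.0,0.0],1],[[0.0,0.0,0.62],[0.0,0.0,0.0],1],[[0.0,0.0,0.61],[0.0,0.0,0.0],1],[[-0.01,0.0,0.61],[0.0,0.0,0.0],1]]
[-0.09063258 -0.9958844   0.        ]
[... 184 characters left out ...]
, 1.71, -0.0, 1.28, -1.94], [-0.46, 0.16, 1.71, -0.0, 1.28, 1.2]]
[[-0.42, 0.68, 1.28, -0.25, 1.94, -1.9], [-0.42, 0.68, 1.28, -0.25, 1.94, 1.24]]
[[-0.08, 0.74, 1.34, 0.7, 1.49, -0.66], [-0.08, 0.74, 1.34, 0.7, 1.49, 2.49]]
[[0.08, 0.24, 1.57, -0.0, 1.34, -0.28]]
[[-0.46, 0.16, 1.71, -0.0, 1.28, -1.94], [-0.46, 0.16, 1.71, -0.0, 1.28, 1.2]]
[[-0.4, 0.77, 1.16, -0.24, 1.97, -1.89], [-0.4, 0.77, 1.16, -0.24, 1.97, 1.25]]
[[-0.13, 0.79, 1.29, 0.68, 1.52, -0.69], [-0.13, 0.79, 1.29, 0.68, 1.52, 2.45]]
[[0.08, 0.24, 1.57, -0.0, 1.34, -0.28]]
[[-0.46, 0.16, 1.71, 0.0, 1.28, -1.94], [-0.46, 0.16, 1.71, 0.0, 1.28, 1.2]]
[[-0.39, 0.86, 1.03, -0.23, 2.0, -1.88], [-0.39, 0.86, 1.03, -0.23, 2.0, 1.26]]
```

send_rows(
  motion=[
    [[0.81,-0.06,0],[0.14,0.59,-0.32],1],
    [[0.8,-0.02,0.05],[0.14,0.58,-0.33],1],
    [[0.8,0,0.12],[0.13,0.59,-0.33],1],
    [[0.79,0.04,0.16],[0.14,0.58,-0.32],1],
    [[0.78,0.08,0.22],[0.14,0.59,-0.33],1],
    [[0.75,0.11,0.28],[0.13,0.59,-0.32],1],
    [[0.73,0.14,0.32],[0.14,0.58,-0.32],1],
    [[0.69,0.17,0.37],[0.14,0.59,-0.33],1],
    [[0.67,0.21,0.42],[0.14,0.59,-0.32],1],
    [[0.62,0.24,0.46],[0.14,0.58,-0.33],1],
    [[0.58,0.27,0.49],[0.13,0.59,-0.32],1],
  ],
)

```text
time_s: 8.7
ee_pos: [0.6167, 0.0501, 0.2216]
eef_rot: [-3.138, -0.792, 1.931]
force: [-0.0, -0.0, 0.0]
grip_width: 0.0939
grip_force: 0.0
```

```bash
python3 - <<'E'
from plan import *
from kin import ik
from h import *
from station import get_obs
o=get_obs()
for Lt in(.22,.25,.28,.31,.34): print(Lt,[q.round(3).tolist() for q in ik(o["ee_pos"],Ro.from_euler("xyz",o["eef_rot"]),Lt)])
RA=tool(110.8,45,180); d=RA.apply([0,0,1]); t=tcp((.586,.171,.033),RA)
p,R=run([(t-.10*d,RA)],1,step=.026)
print("in");run([(t,RA)],1,p,R,step=.022)
S=snap("side",3);cv2.imwrite("pics/s3.png",S["pixels"][60:380,180:560,::-1])
E
```

```text
0.22 [[-0.196, 0.634, 1.153, 0.665, 1.792, -0.557]]
0.25 [[-0.223, 0.666, 1.123, 0.654, 1.807, -0.579]]
0.28 [[-0.248, 0.7, 1.089, 0.644, 1.822, -0.599], [-0.248, 0.7, 1.089, 0.644, 1.822, 2.543]]
0.31 [[-0.272, 0.736, 1.051, 0.634, 1.838, -0.617], [-0.272, 0.736, 1.051, 0.634, 1.838, 2.524]]
0.34 [[-0.296, 0.773, 1.009, 0.624, 1.855, -0.634], [-0.296, 0.773, 1.009, 0.624, 1.855, 2.508]]
at [0.6167 0.0501 0.2216] [-3.138 -0.792  1.931] q [-0.239  0.687  1.104  0.647  1.815 -0.593] t 8.7
[[[-0.26,0.08,0.78],[0.0,-0.01,0.0],1],[[-0.26,0.08,0.77],[-0.01,-0.01,-0.01],1],[[-0.25,0.08,0.78],[0.0,-0.01,0.0],1],[[-0.26,0.08,0.78],[0.0,-0.01,0.0],1],[[-0.26,0.08,0.77],[-0.01,0.0,0.0],1],[[-0.25,0.08,0.78],[0.0,-0.01,-0.01],1]]
in
[[[0.0,0.0,0.67],[0.0,0.0,0.0],1],[[0.0,0.0,0.66],[0.0,0.0,0.0],1],[[0.0,0.0,0.67],[0.0,0.0,0.0],1],[[0.0,0.0,0.67],[0.0,0.0,0.0],1],[[0.0,0.0,0.66],[0.0,0.0,0.0],1]]
```

View pics/s3.png

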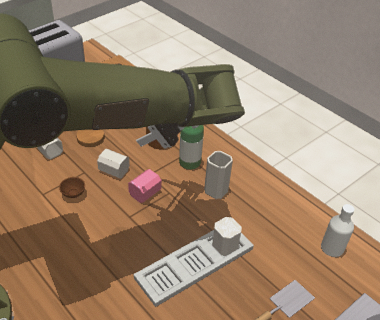

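The side crop shows C seated in the far pocket at (227,235), and the tilted gripper above and behind A at (113,163). The joint model holds, with the tool about 0.27 m long. Next is approaching and gripping A.

send_rows(
  motion=[
    [[-0.26,0.08,0.78],[0,-0.01,0],1],
    [[-0.26,0.08,0.77],[-0.01,-0.01,-0.01],1],
    [[-0.25,0.08,0.78],[0,-0.01,0],1],
    [[-0.26,0.08,0.78],[0,-0.01,0],1],
    [[-0.26,0.08,0.77],[-0.01,0,0],1],
    [[-0.25,0.08,0.78],[0,-0.01,-0.01],1],
  ],
)

```text
time_s: 9.35
ee_pos: [0.6063, 0.116, 0.0892]
eef_rot: [-3.141, -0.781, 1.932]
force: [0.6, -0.0, 0.6]
grip_width: 0.0942
grip_force: 0.0
```

send_rows(
  motion=[
    [[0,0,0.67],[0,0,0],1],
    [[0,0,0.66],[0,0,0],1],
    [[0,0,0.67],[0,0,0],1],
    [[0,0,0.67],[0,0,0],1],
    [[0,0,0.66],[0,0,0],1],
    [[0,0,0],[0,0,0],1],
  ],
)

```text
time_s: 9.95
ee_pos: [0.58, 0.1829, 0.0177]
eef_rot: [-3.137, -0.783, 1.931]
force: [0.6, 0.0, 0.4]
grip_width: 0.094
grip_force: 0.0
```

send_rows(
  motion=[
    [[0,0,0],[0,0,0],-1],
    [[0,0,0],[0,0,0],-1],
    [[0,0,0],[0,0,0],-1],
    [[0,0,0],[0,0,0],-1],
    [[0,0,0],[0,0,0],-1],
  ],
  squeeze=30,
)

```text
time_s: 10.45
ee_pos: [0.5816, 0.182, 0.0199]
eef_rot: [3.141, -0.782, 1.933]
force: [1.4, -1.6, 2.7]
grip_width: 0.0596
grip_force: 30.0
```

```bash
python3 - <<'E'
from plan import *
from station import get_obs
o=get_obs();p0=o["ee_pos"];print(o["grip_width"],o["grip_force"],o["force"])
R0=Ro.from_euler("xyz",o["eef_rot"]); RV=tool(110.8,0,180);RV2=tool(-5.2,0,180);RI=tool(174.8,45)
p,R=run([(p0+[0,0,.09],R0),((.55,.10,.19),RV),((.45,-.16,.19),RV2)],-1,step=.026,turn=.11)
E
```

```text
0.05960881296563226 30.00050967471907 [ 1.44515917 -1.61916453  2.69990945]
at [0.5816 0.182  0.0199] [ 3.141 -0.782  1.933] q [-0.051  0.824  1.38   0.719  1.378 -0.719] t 10.45
[[[0.53,0.0,-0.53],[0.0,0.0,0.0],-1],[[0.53,0.0,-0.53],[0.0,0.0,0.0],-1],[[0.53,0.0,-0.54],[0.0,0.0,0.0],-1],[[0.53,0.0,-0.53],[0.0,0.0,0.0],-1],[[0.04,-0.24,-0.43],[0.0,-0.82,0.0],-1],[[0.0,-0.25,-0.43],[0.0,-0.81,0.0],-1],[[-0.04,-0.24,-0.43],[0.0,-0.82,0.0],-1],[[-0.09,-0.24,-0.42],[0.0,-0.81,-0.01],-1],[[-0.12,-0.25,-0.41],[0.01,-0.82,0.0],-1],[[-0.17,-0.24,-0.4],[0.0,-0.81,0.0],-1],[[-0.2,-0.24,-0.38],[0.0,-0.82,0.0],-1],[[-0.24,-0.25,-0.36],[0.0,-0.81,0.0],-1]]
[[[-0.36,-0.33,0.0],[0.0,0.0,0.89],-1],[[-0.4,-0.28,0.0],[0.0,0.0,0.89],-1],[[-0.43,-0.24,0.0],[0.0,0.0,0.88],-1],[[-0.44,-0.2,0.0],[0.0,0.0,0.89],-1],[[-0.47,-0.14,0.0],[0.0,0.0,0.89],-1],[[-0.48,-0.1,0.0],[0.0,0.0,0.89],-1],[[-0.49,-0.04,0.0],[0.0,0.0,0.89],-1],[[-0.49,0.0,0.0],[0.0,0.0,0.88],-1],[[-0.48,0.06,0.0],[0.0,0.0,0.89],-1],[[-0.48,0.11,0.0],[0.0,0.0,0.89],-1],[[-0.46,0.17,0.0],[0.0,0.0,0.89],-1],[[-0.44,0.2,0.0],[0.0,0.0,0.88],-1]]
[[[-0.42,0.26,0.0],[0.0,0.0,0.89],-1],[[-0.38,0.3,0.0],[0.0,0.0,0.89],-1],[[-0.36,0.33,0.0],[0.0,0.0,0.89],-1],[[-0.31,0.38,0.0],[0.0,0.0,0.89],-1],[[-0.28,0.4,0.0],[0.0,0.0,0.88],-1],[[-0.23,0.43,0.0],[0.0,0.0,0.89],-1],[[-0.18,0.45,0.0],[0.0,0.0,0.89],-1]]
```

send_rows(
  motion=[
    [[0.53,0,-0.53],[0,0,0],-1],
    [[0.53,0,-0.53],[0,0,0],-1],
    [[0.53,0,-0.54],[0,0,0],-1],
    [[0.53,0,-0.53],[0,0,0],-1],
    [[0.04,-0.24,-0.43],[0,-0.82,0],-1],
    [[0,-0.25,-0.43],[0,-0.81,0],-1],
    [[-0.04,-0.24,-0.43],[0,-0.82,0],-1],
    [[-0.09,-0.24,-0.42],[0,-0.81,-0.01],-1],
    [[-0.12,-0.25,-0.41],[0.01,-0.82,0],-1],
    [[-0.17,-0.24,-0.4],[0,-0.81,0],-1],
    [[-0.2,-0.24,-0.38],[0,-0.82,0],-1],
    [[-0.24,-0.25,-0.36],[0,-0.81,0],-1],
  ],
)

```text
time_s: 11.65
ee_pos: [0.5496, 0.0998, 0.1903]
eef_rot: [-3.141, 0.004, 1.934]
force: [0.2, 0.4, -2.3]
grip_width: 0.0598
grip_force: 30.0
```

send_rows(
  motion=[
    [[-0.36,-0.33,0],[0,0,0.89],-1],
    [[-0.4,-0.28,0],[0,0,0.89],-1],
    [[-0.43,-0.24,0],[0,0,0.88],-1],
    [[-0.44,-0.2,0],[0,0,0.89],-1],
    [[-0.47,-0.14,0],[0,0,0.89],-1],
    [[-0.48,-0.1,0],[0,0,0.89],-1],
    [[-0.49,-0.04,0],[0,0,0.89],-1],
    [[-0.49,0,0],[0,0,0.88],-1],
    [[-0.48,0.06,0],[0,0,0.89],-1],
    [[-0.48,0.11,0],[0,0,0.89],-1],
    [[-0.46,0.17,0],[0,0,0.89],-1],
    [[-0.44,0.2,0],[0,0,0.88],-1],
  ],
)

```text
time_s: 12.85
ee_pos: [0.4861, -0.0645, 0.1896]
eef_rot: [-3.141, 0.001, 0.652]
force: [0.9, 0.4, -2.7]
grip_width: 0.0597
grip_force: 30.0
```

send_rows(
  motion=[
    [[-0.42,0.26,0],[0,0,0.89],-1],
    [[-0.38,0.3,0],[0,0,0.89],-1],
    [[-0.36,0.33,0],[0,0,0.89],-1],
    [[-0.31,0.38,0],[0,0,0.89],-1],
    [[-0.28,0.4,0],[0,0,0.88],-1],
    [[-0.23,0.43,0],[0,0,0.89],-1],
    [[-0.18,0.45,0],[0,0,0.89],-1],
  ],
)

```text
time_s: 13.55
ee_pos: [0.4494, -0.1601, 0.1896]
eef_rot: [-3.141, 0.001, -0.095]
force: [0.3, -1.1, -2.7]
grip_width: 0.0599
grip_force: 30.0
```

```bash
python3 - <<'E'
from plan import *
from station import get_obs
o=get_obs();print(o["grip_width"],o["grip_force"],o["force"])
RI=tool(174.8,45)
# grasp 8 mm to the base side of the centre: grasp point is over the pocket centre
p,R=run([(tcp((.4455,-.2205,.13),RI),RI)],-1,step=.026,turn=.09)
E
```

```text
0.05989085607613424 29.995942273308174 [ 0.29222999 -1.05010639 -2.68421134]
at [ 0.4494 -0.1601  0.1896] [-3.141e+00  1.000e-03 -9.500e-02] q [-0.419  0.152  1.74  -0.     1.25   1.247] t 13.55
[[[-0.04,0.22,0.27],[0.0,-0.73,0.0],-1],[[-0.02,0.23,0.27],[0.0,-0.72,-0.01],-1],[[0.0,0.22,0.28],[0.0,-0.73,0.0],-1],[[0.03,0.23,0.27],[-0.01,-0.72,0.0],-1],[[0.05,0.22,0.27],[0.0,-0.73,-0.01],-1],[[0.08,0.22,0.26],[0.0,-0.73,0.0],-1],[[0.1,0.23,0.26],[0.0,-0.72,0.0],-1],[[0.12,0.22,0.25],[0.0,-0.73,-0.01],-1],[[0.14,0.23,0.23],[0.0,-0.72,0.0],-1]]
```

send_rows(
  motion=[
    [[-0.04,0.22,0.27],[0,-0.73,0],-1],
    [[-0.02,0.23,0.27],[0,-0.72,-0.01],-1],
    [[0,0.22,0.28],[0,-0.73,0],-1],
    [[0.03,0.23,0.27],[-0.01,-0.72,0],-1],
    [[0.05,0.22,0.27],[0,-0.73,-0.01],-1],
    [[0.08,0.22,0.26],[0,-0.73,0],-1],
    [[0.1,0.23,0.26],[0,-0.72,0],-1],
    [[0.12,0.22,0.25],[0,-0.73,-0.01],-1],
    [[0.14,0.23,0.23],[0,-0.72,0],-1],
    [[0,0,0],[0,0,0],-1],
  ],
)

```text
time_s: 14.55
ee_pos: [0.4324, -0.219, 0.114]
eef_rot: [-3.139, 0.79, -0.085]
force: [-0.2, -0.7, -2.9]
grip_width: 0.0597
grip_force: 30.0
```

```bash
python3 - <<'E'
from plan import *
from h import *
from station import get_obs
T=snap("top",4);S=snap("side",4)
o=get_obs();R0=Ro.from_euler("xyz",o["eef_rot"]);g=o["ee_pos"]-.019*R0.apply([0,0,1]);print("grasp pt",g.round(4),"tilt y",R0.as_matrix().round(3).tolist())
for n,c in(("side",S),):
    p=near(c,g[:2],.05,.05,.2); print(n,len(p),np.percentile(p[:,2],[1,50,99]).round(4),rect(p))
    q=p[p[:,2]>np.percentile(p[:,2],99)-.006]; print(rect(q))
    # fit plane to side-facing faces: PCA normals of lower part
cv2.imwrite("pics/m4.png",cv2.resize(S["pixels"][190:390,260:460,::-1],(600,600)))
RI=tool(174.8,45)
run([(tcp((.4455,-.2205,.058),RI),RI)],-1)
E
```

```text
grasp pt [ 0.4465 -0.22    0.1298] tilt y [[0.706, -0.087, -0.702], [-0.061, -0.996, 0.061], [-0.705, -0.001, -0.709]]
side 1221 [0.0813 0.1521 0.1757] (array([ 448.4, -220.6]), 86.1, 73.5, 83.5)
(array([ 477. , -224.8]), 85.3, 18.9, 80.3)
at [ 0.4331 -0.2189  0.1163] [-3.141  0.783 -0.086] q [-0.416  0.721  1.3   -0.241  1.867  1.261] t 14.65
[[[0.55,0.01,0.57],[0.01,-0.01,0.01],-1],[[0.56,0.0,0.58],[0.0,-0.01,0.01],-1],[[0.56,0.01,0.57],[0.01,0.0,0.01],-1]]
```

View pics/m4.png

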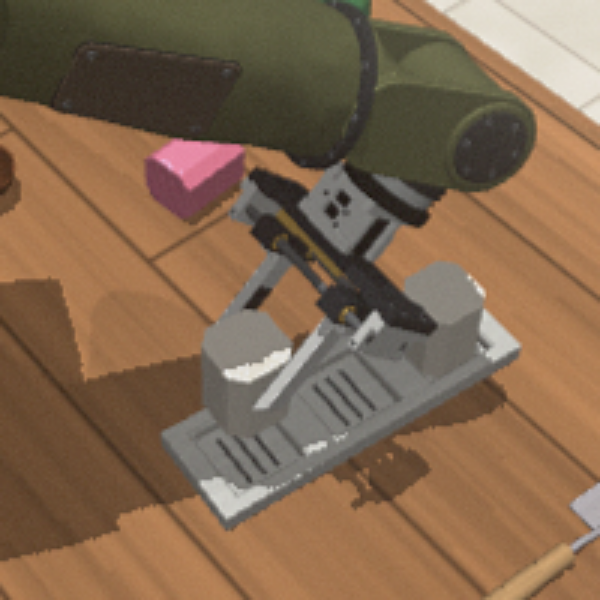

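The picture shows A upright and rim-down at (247,370), over the near pocket at (250,455), with the gripper body clear of C at (445,315). Lowering it now, with the grasp offset corrected by +3.4 mm along the row.

```bash
python3 - <<'E'
from plan import *
RI=tool(174.8,45)
p,R=run([(tcp((.449,-.2208,.075),RI),RI),(tcp((.449,-.2208,.0555),RI),RI)],-1,step=.02)
E
```

```text
at [ 0.4331 -0.2189  0.1163] [-3.141  0.783 -0.086] q [-0.416  0.721  1.3   -0.241  1.867  1.261] t 14.65
[[[0.45,0.01,0.41],[0.01,-0.01,0.01],-1],[[0.45,0.0,0.41],[0.0,-0.01,0.01],-1],[[0.45,0.01,0.41],[0.01,0.0,0.01],-1],[[0.46,0.0,0.46],[0.0,0.0,0.0],-1]]
```

send_rows(
  motion=[
    [[0.45,0.01,0.41],[0.01,-0.01,0.01],-1],
    [[0.45,0,0.41],[0,-0.01,0.01],-1],
    [[0.45,0.01,0.41],[0.01,0,0.01],-1],
    [[0.35,0,0.35],[0,0,0],-1],
    [[0.1,0,0.1],[0,0,0],-1],
    [[0,0,0],[0,0,0],-1],
  ],
)

```text
time_s: 15.25
ee_pos: [0.4352, -0.2197, 0.0421]
eef_rot: [3.141, 0.788, -0.091]
force: [0.5, -0.1, -2.6]
grip_width: 0.0599
grip_force: 30.0
```

send_rows(
  motion=[
    [[0.04,0,0.04],[0,0,0],-1],
    [[0.03,0,0.03],[0,0,0],-1],
    [[0.02,0,0.02],[0,0,0],-1],
    [[0,0,0],[0,0,0],-1],
  ],
)

```text
time_s: 15.65
ee_pos: [0.4358, -0.2199, 0.0399]
eef_rot: [3.14, 0.786, -0.092]
force: [1.9, 0.6, 5.0]
grip_width: 0.0595
grip_force: 30.0
```

send_rows(
  motion=[
    [[0,0,0],[0,0,0],0.3],
    [[0,0,0],[0,0,0],0.6],
    [[0,0,0],[0,0,0],0.6],
    [[0,0,-0.3],[0,0,0],0.6],
    [[0,0,-0.8],[0,0,0],0.6],
    [[0,0,-0.9],[0,0,0],0.6],
    [[0,0,-0.9],[0,0,0],0.6],
    [[-0.4,0,-0.7],[0,0,0],0.6],
    [[-0.6,0,-0.6],[0,0,0],0.6],
    [[-0.6,0,-0.6],[0,0,0],0.6],
  ],
)

```text
time_s: 16.65
ee_pos: [0.5036, -0.2258, 0.1759]
eef_rot: [3.141, 0.787, -0.091]
force: [-0.8, 0.0, 0.8]
grip_width: 0.0753
grip_force: 0.0
```

```bash
python3 - <<'E'
from plan import *
from h import *
S=snap("side",5)
for nm,c0 in(("C",(.645,-.2385)),("A",(.4455,-.2205))):
    p=near(S,c0,.045,.03,.1); q=p[abs(p[:,2]-.079)<.004]; print(nm,len(q),np.median(q[:,2]),rect(q))
RB=tool(-90,35);d=RB.apply([0,0,1]);t=tcp((.474,.392,.033),RB)
RV=tool(-90,0); print(RV.as_matrix()[:,1])
p,R=run([((.46,-.05,.21),RV),((.47,.30,.23),RV),(t-.12*d+[0,.0,.04],RB),(t-.09*d,RB)],1,step=.028,turn=.11)
print("in");run([(t,RB)],1,p,R,step=.022)
E
```

```text
C 388 0.07926440606182768 (array([ 645.5, -238.9]), 61.9, 61.5, 174.1)
A 485 0.07922571418559975 (array([ 447.2, -220.7]), 62.5, 62.4, 172.1)
[1. 0. 0.]
at [ 0.5045 -0.2262  0.1801] [ 3.138  0.781 -0.093] q [-0.386  0.812  0.986 -0.24   2.09   1.238] t 16.7
[[[-0.13,-0.34,0.04],[-0.32,0.29,-0.77],1],[[-0.09,-0.34,0.03],[-0.31,0.29,-0.77],1],[[-0.06,-0.36,0.0],[-0.32,0.29,-0.77],1],[[-0.03,-0.36,0.0],[-0.31,0.29,-0.77],1],[[0.0,-0.36,-0.02],[-0.32,0.29,-0.76],1],[[0.04,-0.36,-0.04],[-0.31,0.29,-0.77],1],[[0.07,-0.35,-0.04],[-0.32,0.29,-0.77],1],[[0.1,-0.34,-0.06],[-0.32,0.29,-0.77],1],[[0.14,-0.33,-0.06],[-0.31,0.29,-0.77],1],[[0.17,-0.31,-0.07],[-0.32,0.29,-0.77],1],[[0.2,-0.29,-0.08],[-0.31,0.29,-0.77],1],[[0.23,-0.27,-0.08],[-0.32,0.29,-0.77],1]]
[[[0.25,-0.24,-0.08],[-0.31,0.29,-0.77],1],[[0.28,-0.21,-0.08],[-0.32,0.29,-0.77],1],[[0.3,-0.19,-0.07],[-0.32,0.29,-0.77],1],[[0.32,-0.15,-0.08],[-0.31,0.29,-0.76],1],[[0.34,-0.12,-0.06],[-0.32,0.29,-0.77],1],[[0.9,0.03,-0.05],[0.0,0.0,0.0],1],[[0.89,0.02,-0.05],[0.0,0.0,0.0],1],[[0.9,0.03,-0.05],[0.0,0.0,0.0],1],[[0.9,0.02,-0.06],[0.0,0.0,0.0],1],[[0.9,0.03,-0.05],[0.0,0.0,0.0],1],[[0.89,0.02,-0.05],[0.0,0.0,0.0],1],[[0.9,0.03,-0.05],[0.0,0.0,0.0],1]]
[[[0.9,0.02,-0.05],[0.0,0.0,0.0],1],[[0.89,0.03,-0.05],[0.0,0.0,0.0],1],[[0.9,0.02,-0.05],[0.0,0.0,0.0],1],[[0.9,0.03,-0.06],[0.0,0.0,0.0],1],[[0.9,0.02,-0.05],[0.0,0.0,0.0],1],[[0.89,0.03,-0.05],[0.0,0.0,0.0],1],[[0.83,0.02,0.41],[0.0,-0.85,0.0],1],[[0.87,0.02,0.33],[0.0,-0.85,0.0],1],[[0.9,0.02,0.23],[0.0,-0.85,0.0],1],[[0.92,0.02,0.15],[0.0,-0.84,0.0],1],[[0.93,0.03,0.04],[0.0,-0.85,0.0],1],[[0.93,0.02,-0.04],[0.0,-0.85,0.0],1]]
[[[0.26,0.0,0.7],[0.0,0.0,0.0],1],[[0.25,0.0,0.69],[0.0,0.0,0.0],1],[[0.26,0.0,0.7],[0.0,0.0,0.0],1]]
in
[[[0.0,0.0,0.6],[0.0,0.0,0.0],1],[[0.0,0.0,0.6],[0.0,0.0,0.0],1],[[0.0,0.0,0.6],[0.0,0.0,0.0],1],[[0.0,0.0,0.6],[0.0,0.0,0.0],1],[[0.0,0.0,0.6],[0.0,0.0,0.0],1]]
```

send_rows(
  motion=[
    [[-0.13,-0.34,0.04],[-0.32,0.29,-0.77],1],
    [[-0.09,-0.34,0.03],[-0.31,0.29,-0.77],1],
    [[-0.06,-0.36,0],[-0.32,0.29,-0.77],1],
    [[-0.03,-0.36,0],[-0.31,0.29,-0.77],1],
    [[0,-0.36,-0.02],[-0.32,0.29,-0.76],1],
    [[0.04,-0.36,-0.04],[-0.31,0.29,-0.77],1],
    [[0.07,-0.35,-0.04],[-0.32,0.29,-0.77],1],
    [[0.1,-0.34,-0.06],[-0.32,0.29,-0.77],1],
    [[0.14,-0.33,-0.06],[-0.31,0.29,-0.77],1],
    [[0.17,-0.31,-0.07],[-0.32,0.29,-0.77],1],
    [[0.2,-0.29,-0.08],[-0.31,0.29,-0.77],1],
    [[0.23,-0.27,-0.08],[-0.32,0.29,-0.77],1],
  ],
)

```text
time_s: 17.9
ee_pos: [0.4721, -0.1009, 0.1968]
eef_rot: [-2.992, 0.208, 1.127]
force: [0.6, -0.0, 0.8]
grip_width: 0.0937
grip_force: 0.0
```

send_rows(
  motion=[
    [[0.25,-0.24,-0.08],[-0.31,0.29,-0.77],1],
    [[0.28,-0.21,-0.08],[-0.32,0.29,-0.77],1],
    [[0.3,-0.19,-0.07],[-0.32,0.29,-0.77],1],
    [[0.32,-0.15,-0.08],[-0.31,0.29,-0.76],1],
    [[0.34,-0.12,-0.06],[-0.32,0.29,-0.77],1],
    [[0.9,0.03,-0.05],[0,0,0],1],
    [[0.89,0.02,-0.05],[0,0,0],1],
    [[0.9,0.03,-0.05],[0,0,0],1],
    [[0.9,0.02,-0.06],[0,0,0],1],
    [[0.9,0.03,-0.05],[0,0,0],1],
    [[0.89,0.02,-0.05],[0,0,0],1],
    [[0.9,0.03,-0.05],[0,0,0],1],
  ],
)

```text
time_s: 19.1
ee_pos: [0.4646, 0.14, 0.2168]
eef_rot: [-3.137, -0.003, 1.571]
force: [0.9, -0.8, 0.2]
grip_width: 0.094
grip_force: 0.0
```

send_rows(
  motion=[
    [[0.9,0.02,-0.05],[0,0,0],1],
    [[0.89,0.03,-0.05],[0,0,0],1],
    [[0.9,0.02,-0.05],[0,0,0],1],
    [[0.9,0.03,-0.06],[0,0,0],1],
    [[0.9,0.02,-0.05],[0,0,0],1],
    [[0.89,0.03,-0.05],[0,0,0],1],
    [[0.83,0.02,0.41],[0,-0.85,0],1],
    [[0.87,0.02,0.33],[0,-0.85,0],1],
    [[0.9,0.02,0.23],[0,-0.85,0],1],
    [[0.92,0.02,0.15],[0,-0.84,0],1],
    [[0.93,0.03,0.04],[0,-0.85,0],1],
    [[0.93,0.02,-0.04],[0,-0.85,0],1],
  ],
)

```text
time_s: 20.3
ee_pos: [0.4725, 0.4516, 0.1521]
eef_rot: [-3.137, 0.612, 1.573]
force: [0.7, -1.4, 0.7]
grip_width: 0.0941
grip_force: 0.0
```

```bash
python3 - <<'E'
from plan import *
RB=tool(-90,35);d=RB.apply([0,0,1]);t=tcp((.474,.392,.033),RB)
p,R=run([(t-.10*d,RB),(t,RB)],1,step=.024,turn=.11)
E
```

```text
at [0.4725 0.4516 0.1521] [-3.137  0.612  1.573] q [ 0.861  0.903  0.824 -0.401  1.881  0.828] t 20.3
[[[0.22,0.02,0.56],[-0.01,0.0,0.0],1],[[0.21,0.02,0.57],[-0.01,0.0,0.01],1],[[0.22,0.01,0.56],[-0.01,0.01,0.0],1],[[0.0,0.0,0.67],[0.0,0.0,0.0],1],[[0.0,0.0,0.66],[0.0,0.0,0.0],1],[[0.0,0.0,0.67],[0.0,0.0,0.0],1],[[0.0,0.0,0.67],[0.0,0.0,0.0],1],[[0.0,0.0,0.67],[0.0,0.0,0.0],1]]
```

send_rows(
  motion=[
    [[0.22,0.02,0.56],[-0.01,0,0],1],
    [[0.21,0.02,0.57],[-0.01,0,0.01],1],
    [[0.22,0.01,0.56],[-0.01,0.01,0],1],
    [[0,0,0.67],[0,0,0],1],
    [[0,0,0.66],[0,0,0],1],
    [[0,0,0.67],[0,0,0],1],
    [[0,0,0.67],[0,0,0],1],
    [[0,0,0.6],[0,0,0],1],
    [[0,0,0],[0,0,0],1],
  ],
)

```text
time_s: 21.2
ee_pos: [0.4735, 0.3799, 0.017]
eef_rot: [-3.137, 0.61, 1.573]
force: [-1.1, -0.2, -0.5]
grip_width: 0.0941
grip_force: 0.0
```

send_rows(
  motion=[
    [[0,0,0],[0,0,0],-1],
    [[0,0,0],[0,0,0],-1],
    [[0,0,0],[0,0,0],-1],
    [[0,0,0],[0,0,0],-1],
    [[0,0,0],[0,0,0],-1],
  ],
  squeeze=30,
)

```text
time_s: 21.7
ee_pos: [0.4742, 0.3816, 0.019]
eef_rot: [-3.141, 0.607, 1.572]
force: [0.2, 2.2, 1.8]
grip_width: 0.0599
grip_force: 30.0
```

```bash
python3 - <<'E'
from plan import *
from kin import ik
from station import get_obs
o=get_obs();p0=o["ee_pos"];R0=Ro.from_euler("xyz",o["eef_rot"]);print(o["grip_width"],o["grip_force"],"grasp",p0-.019*R0.apply([0,0,1]))
RF=tool(84.8,55,180);RV=tool(-95.2,0)
print(RF.as_matrix()[:,1],RV.as_matrix()[:,1])
f=tcp((.545,-.2295,.15),RF)
for P,Q in((f,RF),(tcp((.545,-.2295,.05),RF),RF)): print([q.round(2).tolist() for q in ik(P,Q,.27)])
p,R=run([(p0+[0,0,.09],R0),((.47,.30,.19),RV),((.51,-.13,.21),RV),(f,RF)],-1,step=.028,turn=.1)
E
```

```text
0.05992506156984933 29.985156291222665 grasp [0.47416707 0.39241567 0.03462488]
[ 0.9958844  -0.09063258  0.        ] [ 0.9958844  -0.09063258  0.        ]
[[-0.74, 0.77, 1.24, 0.73, 1.77, -0.75], [-0.74, 0.77, 1.24, 0.73, 1.77, 2.39]]
[[-0.74, 0.91, 1.26, 0.71, 1.66, -0.85], [-0.74, 0.91, 1.26, 0.71, 1.66, 2.29]]
at [0.4742 0.3816 0.019 ] [-3.141  0.607  1.572] q [ 0.795  0.91   1.134 -0.411  1.559  0.897] t 21.7
[[[-0.43,0.0,-0.62],[0.0,0.0,0.0],-1],[[-0.43,0.0,-0.61],[0.0,0.0,0.0],-1],[[-0.42,0.0,-0.62],[0.0,0.0,0.0],-1],[[-0.43,0.0,-0.61],[0.0,0.0,0.0],-1],[[-0.54,-0.02,-0.1],[0.03,0.72,0.11],-1],[[-0.53,-0.01,-0.14],[0.04,0.72,0.1],-1],[[-0.51,-0.01,-0.19],[0.03,0.73,0.11],-1],[[-0.5,-0.01,-0.23],[0.03,0.72,0.1],-1],[[-0.48,0.01,-0.27],[0.03,0.72,0.11],-1],[[-0.45,0.0,-0.31],[0.03,0.72,0.11],-1],[[-0.42,0.02,-0.35],[0.04,0.72,0.1],-1],[[-0.88,0.16,-0.04],[0.0,0.0,0.0],-1]]
[[[-0.89,0.17,-0.04],[0.0,0.0,0.0],-1],[[-0.88,0.16,-0.05],[0.0,0.0,0.0],-1],[[-0.89,0.16,-0.04],[0.0,0.0,0.0],-1],[[-0.88,0.17,-0.04],[0.0,0.0,0.0],-1],[[-0.89,0.16,-0.04],[0.0,0.0,0.0],-1],[[-0.88,0.17,-0.04],[0.0,0.0,0.0],-1],[[-0.88,0.16,-0.04],[0.0,0.0,0.0],-1],[[-0.89,0.16,-0.05],[0.0,0.0,0.0],-1],[[-0.88,0.17,-0.04],[0.0,0.0,0.0],-1],[[-0.89,0.16,-0.04],[0.0,0.0,0.0],-1],[[-0.88,0.16,-0.04],[0.0,0.0,0.0],-1],[[-0.89,0.17,-0.04],[0.0,0.0,0.0],-1]]
[[[-0.88,0.16,-0.04],[0.0,0.0,0.0],-1],[[-0.88,0.17,-0.05],[0.0,0.0,0.0],-1],[[-0.89,0.16,-0.04],[0.0,0.0,0.0],-1],[[-0.27,0.15,0.24],[0.0,0.8,0.0],-1],[[-0.29,0.14,0.21],[0.0,0.8,0.0],-1],[[-0.3,0.15,0.18],[0.0,0.8,0.0],-1],[[-0.33,0.14,0.15],[0.0,0.8,0.0],-1],[[-0.33,0.15,0.12],[0.0,0.8,0.0],-1],[[-0.35,0.15,0.08],[0.0,0.8,0.0],-1],[[-0.36,0.14,0.06],[0.0,0.8,0.0],-1],[[-0.35,0.15,0.02],[0.0,0.8,0.0],-1],[[-0.36,0.15,-0.02],[0.0,0.8,0.0],-1]]
[[[-0.35,0.14,-0.05],[0.0,0.8,0.0],-1]]
```

send_rows(
  motion=[
    [[-0.43,0,-0.62],[0,0,0],-1],
    [[-0.43,0,-0.61],[0,0,0],-1],
    [[-0.42,0,-0.62],[0,0,0],-1],
    [[-0.43,0,-0.61],[0,0,0],-1],
    [[-0.54,-0.02,-0.1],[0.03,0.72,0.11],-1],
    [[-0.53,-0.01,-0.14],[0.04,0.72,0.1],-1],
    [[-0.51,-0.01,-0.19],[0.03,0.73,0.11],-1],
    [[-0.5,-0.01,-0.23],[0.03,0.72,0.1],-1],
    [[-0.48,0.01,-0.27],[0.03,0.72,0.11],-1],
    [[-0.45,0,-0.31],[0.03,0.72,0.11],-1],
    [[-0.42,0.02,-0.35],[0.04,0.72,0.1],-1],
    [[-0.88,0.16,-0.04],[0,0,0],-1],
  ],
)

```text
time_s: 22.9
ee_pos: [0.4726, 0.2724, 0.1926]
eef_rot: [3.14, -0.004, 1.479]
force: [0.1, -0.1, -2.0]
grip_width: 0.06
grip_force: 30.0
```

send_rows(
  motion=[
    [[-0.89,0.17,-0.04],[0,0,0],-1],
    [[-0.88,0.16,-0.05],[0,0,0],-1],
    [[-0.89,0.16,-0.04],[0,0,0],-1],
    [[-0.88,0.17,-0.04],[0,0,0],-1],
    [[-0.89,0.16,-0.04],[0,0,0],-1],
    [[-0.88,0.17,-0.04],[0,0,0],-1],
    [[-0.88,0.16,-0.04],[0,0,0],-1],
    [[-0.89,0.16,-0.05],[0,0,0],-1],
    [[-0.88,0.17,-0.04],[0,0,0],-1],
    [[-0.89,0.16,-0.04],[0,0,0],-1],
    [[-0.88,0.16,-0.04],[0,0,0],-1],
    [[-0.89,0.17,-0.04],[0,0,0],-1],
  ],
)

```text
time_s: 24.1
ee_pos: [0.5022, -0.0508, 0.2061]
eef_rot: [-3.14, 0.001, 1.48]
force: [-0.5, 0.3, -1.4]
grip_width: 0.0598
grip_force: 30.0
```

send_rows(
  motion=[
    [[-0.88,0.16,-0.04],[0,0,0],-1],
    [[-0.88,0.17,-0.05],[0,0,0],-1],
    [[-0.89,0.16,-0.04],[0,0,0],-1],
    [[-0.27,0.15,0.24],[0,0.8,0],-1],
    [[-0.29,0.14,0.21],[0,0.8,0],-1],
    [[-0.3,0.15,0.18],[0,0.8,0],-1],
    [[-0.33,0.14,0.15],[0,0.8,0],-1],
    [[-0.33,0.15,0.12],[0,0.8,0],-1],
    [[-0.35,0.15,0.08],[0,0.8,0],-1],
    [[-0.36,0.14,0.06],[0,0.8,0],-1],
    [[-0.35,0.15,0.02],[0,0.8,0],-1],
    [[-0.36,0.15,-0.02],[0,0.8,0],-1],
  ],
)

```text
time_s: 25.3
ee_pos: [0.5427, -0.2065, 0.1459]
eef_rot: [-3.141, -0.867, 1.48]
force: [0.3, 0.6, -1.1]
grip_width: 0.0599
grip_force: 30.0
```

```bash
python3 - <<'E'
from plan import *
from h import *
from station import get_obs
RF=tool(84.8,55,180)
h=np.array([np.cos(np.deg2rad(84.8)),np.sin(np.deg2rad(84.8))])
g=np.array([.545,-.2295])-.0045*h   # beaker centre lies 4.5 mm ahead of the grasp
print(g); p,R=run([(tcp((*g,.10),RF),RF),(tcp((*g,.075),RF),RF)],-1,step=.024,turn=.1)
print("down");run([(tcp((*g,.0555),RF),RF)],-1,p,R,step=.01)
S=snap("side",6);cv2.imwrite("pics/m6.png",cv2.resize(S["pixels"][190:390,260:460,::-1],(600,600)))
E
```

```text
[ 0.54459215 -0.23398148]
at [ 0.5427 -0.2065  0.1459] [-3.141 -0.867  1.48 ] q [-0.721  0.706  1.292  0.671  1.712 -0.734] t 25.3
[[[-0.56,0.05,0.31],[0.0,0.26,0.0],-1],[[-0.58,0.05,0.29],[0.0,0.26,0.0],-1],[[-0.58,0.04,0.28],[0.0,0.26,0.0],-1],[[-0.34,0.0,0.24],[0.0,0.0,0.0],-1],[[-0.34,0.01,0.23],[0.0,0.0,0.0],-1]]
down
[[[-0.27,0.0,0.19],[0.0,0.0,0.0],-1],[[-0.27,0.0,0.19],[0.0,0.0,0.0],-1]]
```

View pics/m6.png

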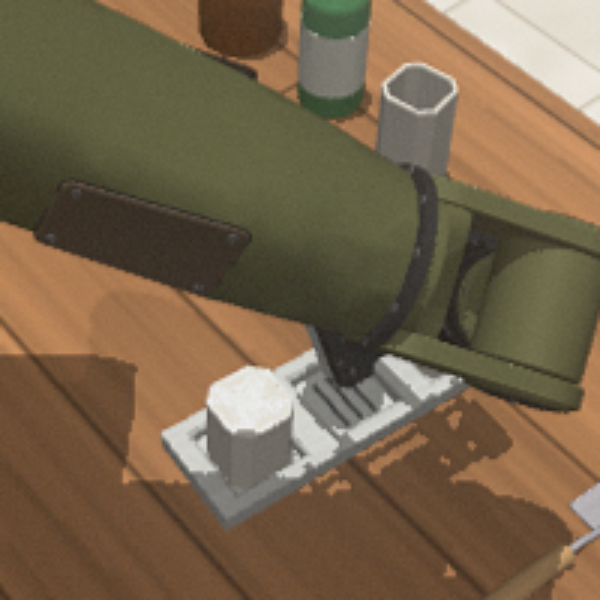

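The side view shows A seated at (250,430); the forearm hides B. I'll descend part way and check again from above.

send_rows(
  motion=[
    [[-0.56,0.05,0.31],[0,0.26,0],-1],
    [[-0.58,0.05,0.29],[0,0.26,0],-1],
    [[-0.58,0.04,0.28],[0,0.26,0],-1],
    [[-0.34,0,0.24],[0,0,0],-1],
    [[-0.34,0.01,0.23],[0,0,0],-1],
    [[0,0,0],[0,0,0],-1],
  ],
)

```text
time_s: 25.95
ee_pos: [0.5457, -0.2176, 0.0634]
eef_rot: [-3.137, -0.957, 1.477]
force: [-0.0, 0.8, -2.0]
grip_width: 0.0603
grip_force: 30.0
```

```bash
python3 - <<'E'
from plan import *
from h import *
T=snap("top",7)
for nm,c0 in(("B",(.545,-.2295)),):
    p=near(T,c0,.05,.03,.14); zt=np.percentile(p[:,2],95);q=p[abs(p[:,2]-.101)<.006]; print(nm,len(p),len(q),zt,rect(q) if len(q)>5 else "", np.median(q,0))
RF=tool(84.8,55.2,180);h=np.array([np.cos(np.deg2rad(84.8)),np.sin(np.deg2rad(84.8))])
g=np.array([.545,-.2295])-.0045*h
run([(tcp((*g,.0555),RF),RF)],-1,step=.01)
cv2.imwrite("pics/m7.png",cv2.resize(T["pixels"][190:350,340:500,::-1],(600,600)))
E
```

```text
B 670 493 0.10695171319893143 (array([ 544.7, -230.7]), 82.8, 63.5, 172.7) [ 0.54394223 -0.2311771   0.10287924]
at [ 0.546  -0.2179  0.0645] [-3.14  -0.956  1.479] q [-0.748  0.877  1.253  0.709  1.689 -0.828] t 26.0
[[[-0.28,0.0,0.18],[0.0,0.03,0.0],-1],[[-0.27,0.0,0.19],[-0.01,0.03,-0.01],-1]]
```

View pics/m7.png

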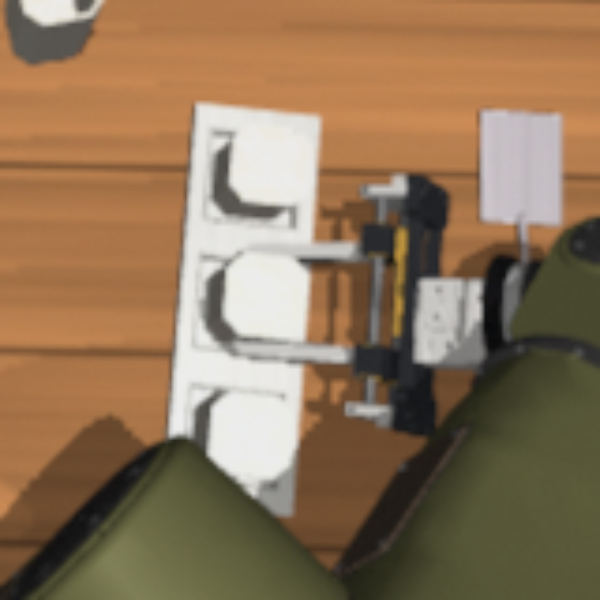

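The top crop shows B at (265,300), square over the middle pocket between C (270,165) and A (250,435), with the fingers clear of both neighbours.

send_rows(
  motion=[
    [[-0.28,0,0.18],[0,0.03,0],-1],
    [[-0.27,0,0.19],[-0.01,0.03,-0.01],-1],
    [[0,0,0],[0,0,0],-1],
    [[-0.05,0,0.04],[0,0,0],-1],
    [[0,0,0],[0,0,0],-1],
  ],
)

```text
time_s: 26.5
ee_pos: [0.546, -0.2185, 0.0427]
eef_rot: [3.14, -0.964, 1.481]
force: [-0.2, 0.3, -2.8]
grip_width: 0.0601
grip_force: 30.0
```

send_rows(
  motion=[
    [[-0.03,0,0.02],[0,0,0],-1],
    [[-0.03,0,0.02],[0,0,0],-1],
    [[-0.02,0,0.01],[0,0,0],-1],
    [[0,0,0],[0,0,0],-1],
  ],
)

```text
time_s: 26.9
ee_pos: [0.5459, -0.2186, 0.0402]
eef_rot: [3.14, -0.964, 1.481]
force: [-1.0, 0.3, 3.2]
grip_width: 0.0598
grip_force: 30.0
```

send_rows(
  motion=[
    [[0,0,0],[0,0,0],0.35],
    [[0,0,0],[0,0,0],0.5],
    [[0,0,0],[0,0,0],0.5],
    [[0,0,-0.2],[0,0,0],0.5],
    [[0,0,-0.6],[0,0,0],0.5],
    [[0.2,0,-0.6],[0,0,0],0.5],
    [[0.3,0,-0.6],[0,0,0],0.5],
    [[0.4,0,-0.6],[0,0,0],0.5],
    [[0.6,0,-0.5],[0,0,0],0.5],
    [[0.6,0,-0.5],[0,0,0],0.5],
    [[0.6,0,-0.5],[0,0,0],0.5],
    [[0.6,0,-0.5],[0,0,0],0.5],
  ],
)

```text
time_s: 28.1
ee_pos: [0.5404, -0.2756, 0.2011]
eef_rot: [3.14, -0.964, 1.481]
force: [-1.1, 0.6, -0.2]
grip_width: 0.0702
grip_force: 0.0
```

```bash
python3 - <<'E'
from h import *
from station import get_obs
T=snap("top",8);S=snap("side",8)
for n,c in(("top",T),("side",S)):
  for nm,c0 in(("C",(.645,-.2385)),("B",(.545,-.2295)),("A",(.4455,-.2205))):
    p=near(c,c0,.045,.03,.11); q=p[abs(p[:,2]-.079)<.004]
    if len(q)<30: print(n,nm,"hidden");continue
    A=np.c_[q[:,:2],np.ones(len(q))]; s=np.linalg.lstsq(A,q[:,2],rcond=None)[0]
    print(n,nm,len(q),np.median(q[:,2]).round(4),rect(q),"slope deg",np.rad2deg(s[:2]).round(1))
d=np.linalg.norm(T["pixels"].astype(int)-load("top")["pixels"],axis=2)>60
print("bystander px changed", {k:int(d[b[1]:b[3],b[0]:b[2]].sum()) for k,b in dict(bowl=(245,290,280,325),lid=(188,226,224,262),pink=(296,232,324,267),mug=(162,195,208,228),jar=(238,160,275,205),bottle=(292,155,322,200),tall=(340,170,370,208),spatula=(465,215,495,310)).items()})
o=get_obs();print(o["ee_pos"],o["force"],o["time_s"],o["grip_force"])
E
```

```text
top C 382 0.0799 (array([ 644.4, -238.8]), 61.2, 60.2, 174.6) slope deg [-0.  -0.5]
top B 385 0.0794 (array([ 543.9, -230. ]), 61.8, 59.6, 83.1) slope deg [-0.2  0.2]
top A 415 0.0797 (array([ 445.4, -221.5]), 60.7, 59.2, 90.6) slope deg [0.3 0.3]
side C hidden
side B hidden
side A 494 0.0792 (array([ 446.6, -221.3]), 62.0, 61.1, 86.3) slope deg [0.3 0. ]
bystander px changed {'bowl': 0, 'lid': 0, 'pink': 2, 'mug': 0, 'jar': 0, 'bottle': 0, 'tall': 0, 'spatula': 1649}
[ 0.54105038 -0.27625988  0.20304417] [-0.00242501 -0.04770947 -0.15417377] 28.2 0.0
```

```bash
python3 -c "
from station import *
print(hand_in())"
```

```text
the job is handed in; nothing more can be done
None
```

The job is handed in at about 28 s of the 72 s: all three low white beakers are rim-down and flat, one per pocket, each within about 2 mm of its pocket centre, and no other object appears moved, though the arm hid the spatula in the last picture (its blade was still in place shortly before).

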